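# Fetch the short level from behind the bottles on the van shelf

## Robot

A 6-joint arm with a two-finger parallel gripper is mounted at the origin on the work surface. World frame = base frame: x ahead of the robot, y to its left, z up, the work surface at z = 0. Lengths are in m, angles in degrees, forces in N, time in s.
With the tool pointing down it reaches from about 0.325 to 1 m from the base axis. Payload 5.1 kg.
Tool frame: the origin (TCP) lies on the front face of the gripper's body, between the roots of the fingers; the fingertips stand 73 mm ahead of it and the grasp point (between the pads) lies 54 mm ahead of it; z points along the fingers, y is the direction in which the jaws open and shut (so a half turn about z gives the same grasp; the last joint's range is limited). The gripper opens to 85 mm and grips with 20 to 120 N. Pads are 22 mm wide; open, the fingers measure 114 mm over their backs; the gripper's body (76 mm by 85 mm) begins 54 mm behind the grasp point. The pads swing forward as they close: fully open they stand 13 mm farther back than shut.
Start: joints at [59.668, 7.093, 94.555, -0, 78.352, -4.733], TCP at [0.281, 0.586, 0.304] pointing down, gripper open.
Joint ranges: [-149.61, 149.61], [-58.7, 133.49], [1.44, 155.28], [-77.14, 257.14], [18.33, 153.61], [-166.67, 166.67]. Speed limits (degrees/s): [147.25, 147.25, 180, 180, 180, 180].

## Interface

Orientations are given as [roll, pitch, yaw] about the fixed x, y, z axes, in that order (R = Rz(yaw) Ry(pitch) Rx(roll)).
In Python, from cell import observe, camera, sign_off, masks_of gives the robot as it stands. The module is installed in compiled form; this text tells all that it offers.
- The arm moves only by the tool step_arm, never from a script. Its argument "moves" is a list of rows, each a list of 3 entries, a list of its own where there are three numbers: the opening, from 0 (shut) to 1 (fully open), then the shift along the tool's x, y, z in units of 30 mm (1.0 is 30 mm), then the turn about the tool's z in rad. In form: [[gripper, [dx, dy, dz], twist], ...]. A call has 1 to 12 rows; each row is the pose to reach, as a shift and turn from the pose commanded when the call began, along the tool's axes at that moment; what a row does not reach only later rows make up. A row lasts 1/12 s, in which the tool goes at most 41.7 mm and 7.16 degrees, less where a joint would pass 70% of its speed; a pose out of reach is approached as far as the arm can. A call with a gripper value outside its range is refused whole. The fingers move at their own pace and stop on an object; the grip force is fixed at half the most. Time passes only in rows, so rows that repeat a pose let the fingers close. It gives the time, the measured TCP pose, the force and the opening at its end, in the units of the state.
- observe(): the state, without advancing time (a new reading comes with each control period).
- camera(name): name is "scene" or "top" or "wrist"; returns a dict with "pixels" (384x512x3 uint8, red, green, blue), "intrinsics" (3x3 intrinsics, pixels), "world_to_cam" (4x4, takes a point from world to camera coordinates). Camera axes: x right, y down, z forward; pixel columns grow to the right and rows downward; lengths in m; the calibration is good to about 2 mm. A picture is of the moment at which its call begins. There is no depth.
- sign_off(): hands the job in, once; it reports no verdict.
Trained networks look in the newest picture that a camera, given by its name, has taken for a name from the list of things; names that differ only in an ending like _2 or _b are one class to them, and where a whole thing is asked for, a point or a joint stands for the part that bears it (a point fixed in the world has none). Each returns a list of dicts, best first, with "p" (0 to 1); they miss things now and then, are a little off and sometimes report something else, mostly with a low value. They report only what shows in the picture. A call takes as long as a camera call.
- masks_of(target, camera): "pixels" (384x512 bool, what is visible of it) and "at" ([column, row] in pixels, amid what is visible of it).
The state is a dict: "time": time; "joints": joint angles; "dq": joint speeds; "tau": joint torques, N m; "eef_pos": TCP position; "eef_rot": TCP orientation; "wrist_force": force on the tool from outside, world axes, zero at the start; "moment": the same for the moment, N m; "grip_width": finger opening in m.
Only numpy, scipy, OpenCV 4.12 (cv2) and the standard library are available. Lean on these libraries where they do the work, as an engineer would, in place of code of your own. Each camera call takes 0.05 s, during which the arm holds its last target.

## Task

The short spirit level lies at the back of the folded steel shelf tray, behind a bottle, a tin and a jar. Stand all three aside on the rubber mat, lay the level lengthways in the open tool tray, then put the bottle, the tin and the jar back upright, each where it stood at the start and the tin square in the shelf tray as before. Set everything down gently without dropping it, knock nothing over, and leave the tile offcut and the pencil alone.

Things in the scene. Friction and masses are not known exactly. Their poses are not given: they have to be found in the camera images.
- shelf_tray: Folded galvanised steel shelf tray fixed on the shelf (work surface), 160 mm deep (x) and 310 mm wide (y), 2 mm sheet. Front lip (-x side, towards the robot) 12 mm high, back (+x) and both ends 35 mm high. Origin: centre of its underside; inner floor 2 mm above it. x points to its back, y along its width. The bottle, tin and jar stand in it in a row along y about 40 mm in front of the origin, about 95 mm apart, in any order; the level stands behind them
- mat: Black ribbed rubber mat, 290 mm (x) by 140 mm (y), 5 mm thick, fixed flat on the shelf to the left or right of the shelf tray. Origin: centre of its underside; long side along its x. Room for the three things side by side about 95 mm apart along its x
- tool_tray: Open grey plastic tool tray, empty, fixed on the shelf on the side where the mat is not, outside 290 mm (x) by 140 mm (y) by 45 mm high, walls and floor 4 mm thick. Origin: centre of its underside; long side along its x
- bottle: White round plastic bottle, 62 mm diameter, straight sides up to 118 mm, shoulder, narrow grey screw cap 34 mm wide, 150 mm high in all, about 0.4 kg. Origin: centre of its underside, z up
- tin: Flat-sided steel tin with paper label, 58 mm (x) by 80 mm (y) by 135 mm high, black screw cap 28 mm wide and 15 mm high off centre on top (150 mm in all), about 0.45 kg. Origin: centre of its underside, z up; its x (the narrow 58 mm way) points to the back of the shelf tray at the start
- jar: Clear round plastic jar of white tile spacers with ribbed black lid, 67 mm diameter all the way up, 102 mm high, lid the top 22 mm, about 0.25 kg. Origin: centre of its underside, z up
- level: Short aluminium spirit level with three vials and black end caps, 230 mm long (y), 22 mm thick (x), 45 mm high (z), standing on its long edge on the shelf tray's floor, along the tray's y, about 20 mm behind the tray's origin, 0.24 kg. Origin: centre of its underside
- offcut: Bystander: chipped white ceramic tile offcut, 90 by 70 by 9 mm, flat on the shelf between robot and shelf tray. Origin: centre of its underside
- pencil: Bystander: flat red carpenter's pencil, 175 mm long (x), 14 mm wide, 7 mm high, on the shelf between robot and shelf tray. Origin: middle of its underside

How it is judged:
By the outcome, as a careful person would: the job done as asked, in the order asked, and still so for the second after the job is handed in, with the robot touching nothing.
It also fails if it takes over 147 s, if anything falls off the work surface, if the arm or the gripper's body presses on something with over 40 N, if the wrist force passes 120 N, or if a joint passes its speed limit or range.

## Working session

There is one attempt and no reset: what is moved stays moved. The work goes in short steps, Python scripts to look and compute and a tool call to move; the robot and the scene stay as the last step left them, time stands still between calls to the robot, and variables do not carry over. Pictures are saved under pics/ and viewed, and the job is handed in when it is done.

Besides the shell and the picture viewer there is one more tool, called as a command line: name --argument value ..., lists and objects as JSON in quotes. step_arm: Moves the arm, as the interface text tells. Its arguments: {"type":"object","properties":{"moves":{"type":"array"}},"required":["moves"]}

```bash
mkdir -p pics
cat > h.py <<'E'
import numpy as np, cv2, json
from cell import observe, camera, sign_off, masks_of
from scipy.spatial.transform import Rotation as R
def snap(n,f):
    c=camera(n); cv2.imwrite('pics/'+f,c['pixels'][:,:,::-1]); return c
def toplane(c,uv,z):
    K=c['intrinsics'];T=c['world_to_cam']
    d=T[:3,:3].T@np.linalg.inv(K)@np.array([uv[0],uv[1],1.]); o=-T[:3,:3].T@T[:3,3]
    return o+d*(z-o[2])/d[2]
def proj(c,p):
    q=c['world_to_cam'][:3]@np.append(p,1);q=c['intrinsics']@q;return q[:2]/q[2]
E
python3 - <<'E'
from h import *
s=observe();print({k:np.round(v,3).tolist() for k,v in s.items()})
for n in['scene','top','wrist']:
    c=snap(n,n+'0.png');T=c['world_to_cam'];print(n,np.round(-T[:3,:3].T@T[:3,3],3),np.round(c['intrinsics'],1).tolist())
E
```

```text
{'time': 0.0, 'joints': [59.668, 7.135, 94.635, 0.0, 78.353, -4.733], 'dq': [-0.131, 0.01, -0.004, -0.028, 0.022, -0.018], 'tau': [-0.0, -42.364, -36.544, -0.0, 0.007, 0.0], 'eef_pos': [0.281, 0.586, 0.303], 'eef_rot': [-179.878, -0.01, 154.4], 'wrist_force': [0.278, -0.036, 1.363], 'moment': [-0.021, 0.024, -0.014], 'grip_width': 0.085}
scene [ 1.148 -0.024  0.68 ] [[431.6, 0.0, 255.8], [0.0, 431.6, 189.0], [0.0, 0.0, 1.0]]
top [0.313 0.011 0.89 ] [[385.9, 0.0, 252.6], [0.0, 385.9, 192.2], [0.0, 0.0, 1.0]]
wrist [0.217 0.616 0.373] [[312.4, 0.0, 257.2], [0.0, 312.4, 193.1], [0.0, 0.0, 1.0]]
```

View pics/scene0.png

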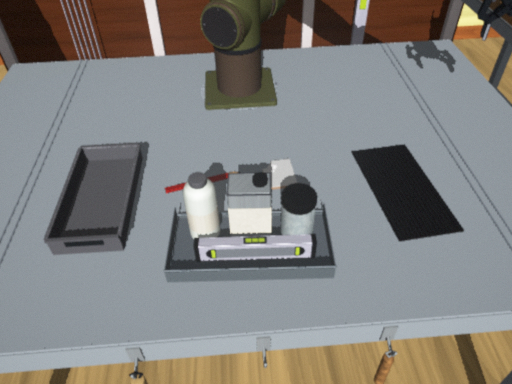

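View pics/top0.png

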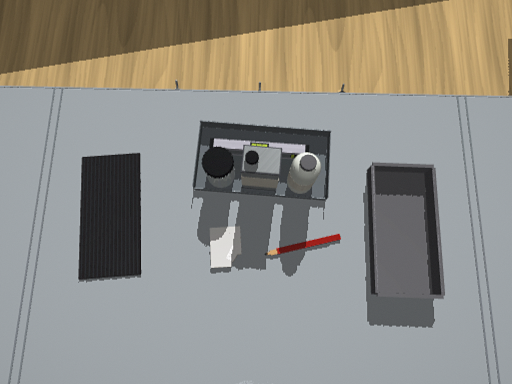

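View pics/wrist0.png

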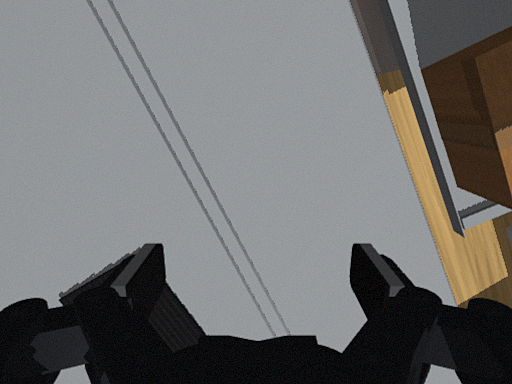

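```bash
cat >> h.py <<'E'
from scipy.optimize import minimize
def box(lx,ly,z0,z1): return np.array([[sx*lx/2,sy*ly/2,z] for sx in(-1,1) for sy in(-1,1) for z in(z0,z1)])
def cyl(d,z0,z1):
    a=np.linspace(0,2*np.pi,32,endpoint=False);return np.array([[d/2*np.cos(t),d/2*np.sin(t),z] for t in a for z in(z0,z1)])
MODEL={'mat':[box(.29,.14,0,.005)],'tool_tray':[box(.29,.14,0,.045)],
'shelf_tray':[np.vstack([box(.16,.31,0,.012),np.array([[.08,.155,.035],[.08,-.155,.035]])])],
'bottle':[np.vstack([cyl(.062,0,.118),cyl(.034,.135,.15)])],'jar':[cyl(.067,0,.102)],'tin':[box(.058,.08,0,.135)],
'level':[box(.022,.23,0,.045)],'offcut':[box(.09,.07,0,.009)],'pencil':[box(.175,.014,0,.007)]}
def sil(c,name,x,y,yaw,z):
    im=np.zeros((384*4,512*4),np.uint8)
    for P in MODEL[name]:
        r=R.from_euler('z',yaw).as_matrix()
        Q=(r@P.T).T+[x,y,z]
        uv=np.array([proj(c,q) for q in Q])
        h=cv2.convexHull(((uv+.5)*4).astype(np.float32))
        cv2.fillPoly(im,[np.round(h).astype(np.int32)],255)
    return cv2.resize(im,(512,384),interpolation=cv2.INTER_AREA)/255.
def fit(name,cs,ms,x0,z,fixyaw=False,occ=None):
    def f(p):
        t=0
        for i,(c,m) in enumerate(zip(cs,ms)):
            s=sil(c,name,p[0],p[1],0 if fixyaw else p[2],z)
            w=1. if occ is None or occ[i] is None else occ[i]
            t+=(np.abs(s-m)*w).sum()/m.sum()
        return t/len(cs)
    x0=np.array(x0,float)
    sim=np.vstack([x0]+[x0+d for d in np.diag([.01,.01,.08])]) 
    if fixyaw: sim=sim[:3,:2]; x0=x0[:2]
    b=minimize(f,x0,method='Nelder-Mead',options=dict(initial_simplex=sim,xatol=2e-4,fatol=1e-4,maxiter=150))
    return b.x,b.fun
E
python3 - <<'E'
from h import *
import pickle
C={n:camera(n) for n in('scene','top')}
M={}
for o in MODEL:
  for n in C:
    r=masks_of(o,n)
    print(o,n,[(round(float(k['p']),2),np.round(k['at']).tolist(),int(k['pixels'].sum())) for k in r][:3])
    if r: M[o,n]=r[0]['pixels']
pickle.dump((C,M),open('init.pkl','wb'))
for n in C:
  v=C[n]['pixels'].copy()
  for i,o in enumerate(MODEL):
    if (o,n) in M:
      cc=cv2.findContours(M[o,n].astype(np.uint8),0,1)[0]; cv2.drawContours(v,cc,-1,[(255,0,0),(0,255,0),(255,255,0),(0,255,255),(255,0,255)][i%5],1)
  cv2.imwrite(f'pics/m_{n}.png',cv2.resize(v[100:320] if n=='top' else v[120:300],(800,344 if n=='top' else 281))[:,:,::-1])
E
```

```text
mat scene [(0.61, [405.0, 194.0], 5734)]
mat top [(0.89, [112.0, 220.0], 7420), (0.54, [298.0, 175.0], 1027)]
tool_tray scene [(0.96, [94.0, 200.0], 8123)]
tool_tray top [(0.64, [406.0, 231.0], 9446)]
shelf_tray scene [(0.64, [241.0, 263.0], 5783)]
shelf_tray top [(0.86, [270.0, 141.0], 4573), (0.16, [257.0, 144.0], 839)]
bottle scene []
bottle top [(0.59, [300.0, 173.0], 1055)]
jar scene [(0.82, [297.0, 211.0], 1676), (0.59, [198.0, 204.0], 1940)]
jar top [(0.58, [218.0, 170.0], 1087)]
tin scene [(0.78, [246.0, 202.0], 2670), (0.49, [183.0, 184.0], 271)]
tin top [(0.61, [258.0, 168.0], 1680)]
level scene [(0.73, [256.0, 248.0], 2753)]
level top [(0.6, [254.0, 143.0], 828), (0.33, [301.0, 174.0], 1009)]
offcut scene [(0.91, [279.0, 174.0], 672)]
offcut top [(0.74, [225.0, 247.0], 1170), (0.41, [218.0, 169.0], 1018)]
pencil scene [(0.55, [184.0, 182.0], 208)]
pencil top [(0.98, [301.0, 248.0], 418)]
```

Run:
```python
import pickle
from h import *
C,M=pickle.load(open('init.pkl','rb'))
for o,z in [('mat',0),('tool_tray',0),('shelf_tray',0),('bottle',.002),('tin',.002),('jar',.002),('level',.002),('offcut',0),('pencil',0)]:
  for ns in (['top'],['scene'],['top','scene']):
    if any((o,n) not in M for n in ns): continue
    m=M[o,ns[0]];ys,xs=np.nonzero(m);g=toplane(C[ns[0]],(xs.mean(),ys.mean()),.03)
    ms=[M[o,n].astype(float) for n in ns]
    ocs=[]
    for n in ns:
        w=np.ones((384,512))
        for k in ('bottle','tin','jar','level','shelf_tray'):
            if k!=o and (k,n) in M and not(k=='shelf_tray'and o not in('offcut','pencil')): w[M[k,n]]=0
        if o=='shelf_tray':
            for k in ('bottle','tin','jar','level'): pass
        ocs.append(w)
    ry=o in('bottle','jar')
    for y0 in ([0] if o!='pencil' else [-1.4]):
      p,e=fit(o,[C[n] for n in ns],ms,[g[0],g[1],y0],z,ry,ocs); print(o,ns,np.round(p,4),round(e,3))
```

```text
mat ['top'] [0.4685 0.3437 0.0959] 0.019
mat ['scene'] [0.4694 0.3427 0.0945] 0.038
mat ['top', 'scene'] [0.4689 0.3435 0.0954] 0.029
tool_tray ['top'] [ 0.4438 -0.3301 -0.0101] 0.034
tool_tray ['scene'] [ 0.4425 -0.3313 -0.0193] 0.032
tool_tray ['top', 'scene'] [ 0.4415 -0.3299 -0.0145] 0.034
shelf_tray ['top'] [ 0.6022 -0.0084 -0.0663] 0.08
shelf_tray ['scene'] [ 0.6033 -0.0097 -0.0603] 0.194
shelf_tray ['top', 'scene'] [ 0.6026 -0.009  -0.061 ] 0.138
bottle ['top'] [ 0.5568 -0.0989] 0.041
tin ['top'] [ 0.5639 -0.0039 -0.0684] 0.025
tin ['scene'] [ 0.5655 -0.0044 -0.0957] 0.03
tin ['top', 'scene'] [ 0.5642 -0.0041 -0.0902] 0.029
jar ['top'] [0.5696 0.0897] 0.026
jar ['scene'] [0.573  0.0885] 0.047
jar ['top', 'scene'] [0.5698 0.0892] 0.041
level ['top'] [ 6.261e-01  2.000e-04 -5.010e-02] 0.076
level ['scene'] [ 0.6266 -0.     -0.049 ] 0.051
level ['top', 'scene'] [ 6.264e-01 -1.000e-04 -5.290e-02] 0.066
offcut ['top'] [0.3966 0.0724 0.0462] 0.089
offcut ['scene'] [0.4004 0.0726 0.0569] 0.125
offcut ['top', 'scene'] [0.3979 0.0721 0.0668] 0.121
pencil ['top'] [ 0.4055 -0.1078 -1.325 ] 0.215
pencil ['scene'] [ 0.406  -0.1047 -1.3519] 1.094
pencil ['top', 'scene'] [ 0.4051 -0.1061 -1.3297] 0.675
```

View pics/m_top.png

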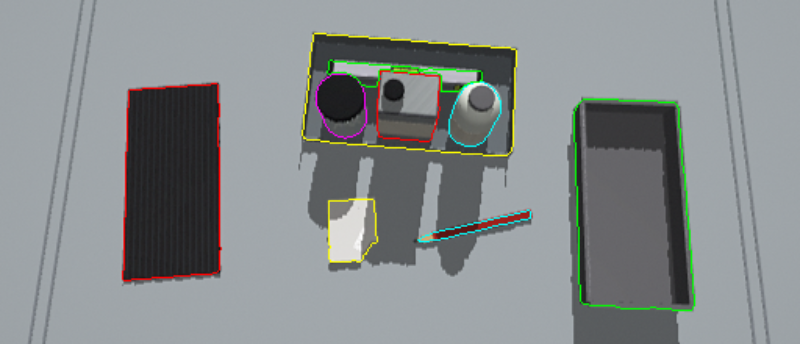

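View pics/m_scene.png

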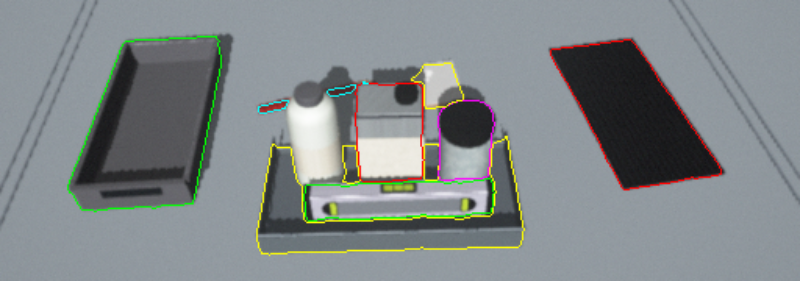

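```bash
cat > g.py <<'E'
import sys
from h import *
def g(x,y,z,yaw):
    s=observe();p=np.array(s['eef_pos']);r=R.from_euler('xyz',s['eef_rot'],degrees=True)
    d=r.inv().apply(np.array([x,y,z])-p)/.03
    tw=(s['eef_rot'][2]-yaw+180)%360-180
    print('t',s['time'],'units',np.round(d,2),'twist',round(np.radians(tw),3),'rows',np.ceil(np.linalg.norm(d)*30/41.7),np.ceil(abs(tw)/7.16),'F',np.round(s['wrist_force'],1),'w',round(s['grip_width'],4))
g(*map(float,sys.argv[1:]))
E
python3 g.py .570 .089 .28 86.3
python3 - <<'E'
import pickle
from h import *
C,M=pickle.load(open('init.pkl','rb'))
camera('scene');r=masks_of('jar','scene')
print(np.round([k['at'] for k in r]))
m=[k['pixels'] for k in r if k['at'][0]<230][0]
print(fit('bottle',[C['scene']],[m.astype(float)],[.557,-.099],.002,True,[1.-M['level','scene']]))
E
```

```text
t 1.15 units [-15.85 -10.78   0.8 ] twist 1.189 rows 14.0 10.0 F [-0.1 -0.6 -1. ] w 0.0852
[[298. 209.]]Traceback (most recent call last):
  File "<stdin>", line 6, in <module>
IndexError: list index out of range
```

step_arm --moves '[[1, [-15.85, -10.78, 0.8], 1.189], [1, [-15.85, -10.78, 0.8], 1.189], [1, [-15.85, -10.78, 0.8], 1.189], [1, [-15.85, -10.78, 0.8], 1.189], [1, [-15.85, -10.78, 0.8], 1.189], [1, [-15.85, -10.78, 0.8], 1.189], [1, [-15.85, -10.78, 0.8], 1.189], [1, [-15.85, -10.78, 0.8], 1.189], [1, [-15.85, -10.78, 0.8], 1.189], [1, [-15.85, -10.78, 0.8], 1.189], [1, [-15.85, -10.78, 0.8], 1.189], [1, [-15.85, -10.78, 0.8], 1.189]]'

```text
time: 2.25
eef_pos: [0.5327, 0.1523, 0.2834]
eef_rot: [180.0, -0.0, 86.3]
wrist_force: [0.5, -0.0, 0.7]
grip_width: 0.0855
```

```bash
python3 g.py .570 .089 .25 86.3
```

```text
t 2.25 units [-2.03  1.38  1.11] twist -0.001 rows 2.0 1.0 F [ 0.5 -0.   0.7] w 0.0855
```

step_arm --moves '[[1, [-2.03, 1.38, 1.1], 0], [1, [-2.03, 1.38, 1.1], 0], [1, [-2.03, 1.38, 1.1], 0], [1, [-2.03, 1.38, 1.1], 0]]'

```text
time: 2.58
eef_pos: [0.5694, 0.0892, 0.2486]
eef_rot: [-179.8, 0.0, 86.1]
wrist_force: [0.1, 0.9, 0.2]
grip_width: 0.0851
```

```bash
python3 g.py .570 .089 .13 86.3; python3 -c "
from h import *
snap('wrist','w1.png')"
```

```text
t 2.5833 units [-0.    0.03  3.95] twist -0.004 rows 3.0 1.0 F [0.1 0.9 0.2] w 0.0851
```

View pics/w1.png

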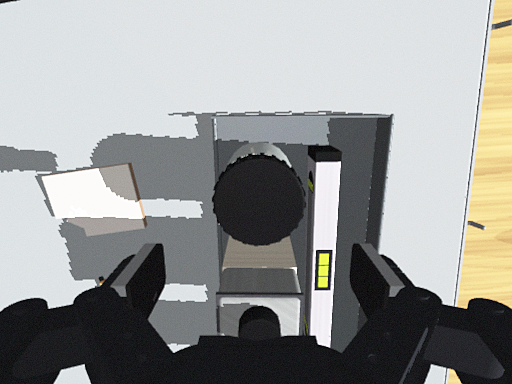

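step_arm --moves '[[1, [0, 0.02, 1.0], 0], [1, [0, 0.02, 2.0], 0], [1, [0, 0.02, 2.7], 0], [1, [0, 0.02, 3.3], 0], [1, [0, 0.02, 3.7], 0], [1, [0, 0.02, 3.95], 0], [1, [0, 0.02, 3.95], 0], [1, [0, 0.02, 3.95], 0]]'

```text
time: 3.3
eef_pos: [0.5704, 0.0914, 0.1325]
eef_rot: [179.9, -0.0, 86.3]
wrist_force: [1.1, 0.2, 0.5]
grip_width: 0.085
```

step_arm --moves '[[0.85, [0, 0, 0], 0], [0.75, [0, 0, 0], 0], [0.6, [0, 0, 0], 0], [0, [0, 0, 0], 0], [0, [0, 0, 0], 0], [0, [0, 0, 0], 0], [0, [0, 0, 0], 0]]'

```text
time: 3.88
eef_pos: [0.571, 0.091, 0.1336]
eef_rot: [179.8, -0.0, 86.3]
wrist_force: [-2.5, 0.9, 6.2]
grip_width: 0.066
```

```bash
python3 g.py .570 .089 .13 86.3; python3 -c "
from h import *
snap('wrist','w2.png');print(observe()['grip_width'])"
```

```text
t 3.8833 units [-0.07 -0.03  0.12] twist -0.001 rows 1.0 1.0 F [-2.5  0.9  6.2] w 0.066
0.0657288932634807
```

View pics/w2.png

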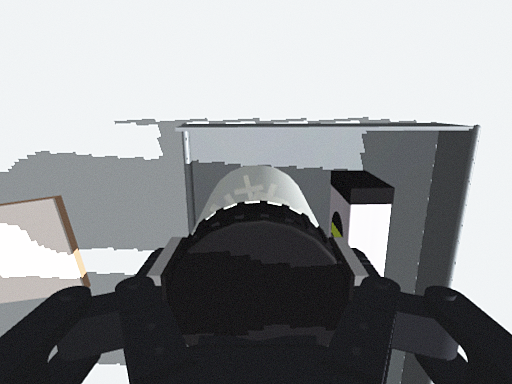

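step_arm --moves '[[0, [0, 0, -0.2], 0], [0, [0, 0, -0.6], 0], [0, [0, 0, -1.2], 0], [0, [0, 0, -2.0], 0], [0, [0, 0, -2.8], 0], [0, [0, 0, -3.2], 0], [0, [0, 0, -3.4], 0]]'

```text
time: 4.52
eef_pos: [0.571, 0.0908, 0.2368]
eef_rot: [179.7, -0.0, 86.3]
wrist_force: [1.0, 0.4, -2.8]
grip_width: 0.0658
```

```bash
python3 g.py .5685 .353 .235 86.3
```

```text
t 4.5167 units [ 8.72 -0.65  0.06] twist -0.001 rows 7.0 1.0 F [ 1.   0.4 -2.8] w 0.0658
```

step_arm --moves '[[0, [0.4, -0.03, 0], 0], [0, [1.2, -0.1, 0], 0], [0, [2.2, -0.2, 0], 0], [0, [3.2, -0.25, 0], 0], [0, [4.2, -0.3, 0], 0], [0, [5.2, -0.4, 0], 0], [0, [6.2, -0.5, 0], 0], [0, [7.1, -0.55, 0], 0], [0, [7.9, -0.6, 0], 0], [0, [8.4, -0.65, 0], 0], [0, [8.7, -0.65, 0], 0], [0, [8.72, -0.65, 0], 0]]'

```text
time: 5.52
eef_pos: [0.5667, 0.3545, 0.2321]
eef_rot: [-179.9, 0.1, 86.4]
wrist_force: [-0.7, 0.1, -1.6]
grip_width: 0.066
```

```bash
python3 g.py .5685 .353 .1425 86.3; python3 -c "
from h import *
snap('scene','s3.png')"
```

```text
t 5.5167 units [-0.04  0.07  2.99] twist 0.001 rows 3.0 1.0 F [-0.7  0.1 -1.6] w 0.066
```

View pics/s3.png

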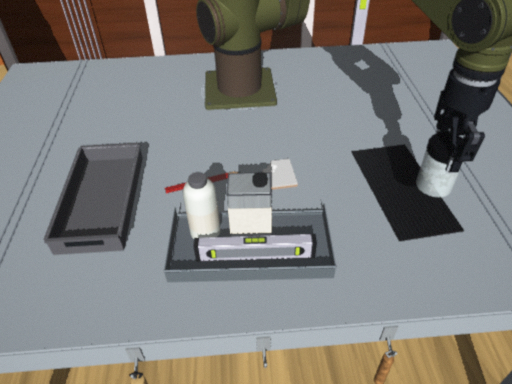

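step_arm --moves '[[0, [0, 0, 0.5], 0], [0, [0, 0, 1.2], 0], [0, [0, 0, 1.9], 0], [0, [0, 0, 2.5], 0], [0, [0, 0, 2.8], 0], [0, [0, 0, 2.95], 0], [0, [0, 0, 2.95], 0], [0, [0, 0, 2.95], 0]]'

```text
time: 6.23
eef_pos: [0.568, 0.3528, 0.1457]
eef_rot: [179.9, -0.0, 86.2]
wrist_force: [0.4, -0.4, -1.8]
grip_width: 0.0656
```

step_arm --moves '[[0, [0, 0, 0.06], 0], [0, [0, 0, 0.12], 0], [0, [0, 0, 0.18], 0], [0, [0, 0, 0.18], 0]]'

```text
time: 6.57
eef_pos: [0.5675, 0.3532, 0.1398]
eef_rot: [180.0, -0.0, 86.3]
wrist_force: [-0.2, -0.8, -2.3]
grip_width: 0.0657
```

step_arm --moves '[[0, [0, 0, 0.04], 0], [0, [0, 0, 0.08], 0], [0, [0, 0, 0.08], 0]]'

```text
time: 6.82
eef_pos: [0.5674, 0.3531, 0.137]
eef_rot: [-180.0, 0.0, 86.3]
wrist_force: [0.2, -0.2, -2.3]
grip_width: 0.0655
```

step_arm --moves '[[0, [0, 0, 0.03], 0], [0, [0, 0, 0.05], 0], [0, [0, 0, 0.05], 0]]'

```text
time: 7.07
eef_pos: [0.5675, 0.3533, 0.1368]
eef_rot: [-180.0, -0.0, 86.3]
wrist_force: [-3.4, -0.5, 5.1]
grip_width: 0.066
```

step_arm --moves '[[0.8, [0, 0, 0], 0], [0.9, [0, 0, 0], 0], [1, [0, 0, 0], 0], [1, [0, 0, 0], 0], [1, [0, 0, 0], 0], [1, [0, 0, -0.5], 0], [1, [0, 0, -1.3], 0], [1, [0, 0, -2.4], 0], [1, [0, 0, -3.4], 0], [1, [0, 0, -4.0], 0]]'

```text
time: 7.9
eef_pos: [0.5687, 0.3537, 0.2616]
eef_rot: [179.7, -0.2, 86.3]
wrist_force: [0.8, 0.9, 0.1]
grip_width: 0.0857
```

```bash
python3 g.py .564 -.004 .26 86.3; python3 -c "
from h import *
snap('scene','s4.png')"
```

```text
t 7.9 units [-11.91   0.62   0.02] twist -0.0 rows 9.0 1.0 F [0.8 0.9 0.1] w 0.0857
```

View pics/s4.png

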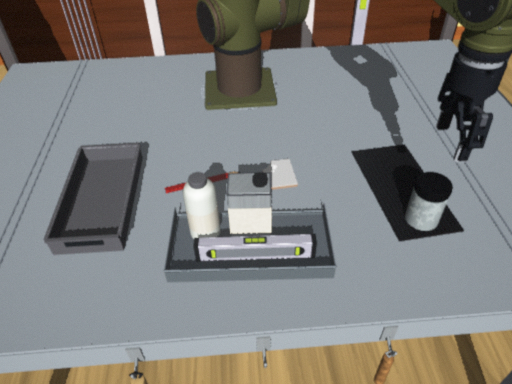

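step_arm --moves '[[0.9, [-11.91, 0.62, 0], 0], [0.9, [-11.91, 0.62, 0], 0], [0.9, [-11.91, 0.62, 0], 0], [0.9, [-11.91, 0.62, 0], 0], [0.9, [-11.91, 0.62, 0], 0], [0.9, [-11.91, 0.62, 0], 0], [0.9, [-11.91, 0.62, 0], 0], [0.9, [-11.91, 0.62, 0], 0], [0.9, [-11.91, 0.62, 0], 0], [0.9, [-11.91, 0.62, 0], 0], [0.9, [-11.91, 0.62, 0], 0]]'

```text
time: 8.87
eef_pos: [0.5629, -0.0059, 0.2565]
eef_rot: [179.9, -0.0, 86.1]
wrist_force: [-0.2, 0.6, -0.6]
grip_width: 0.0766
```

```bash
python3 g.py .564 -.004 .168 86.3; python3 -c "
from h import *
snap('wrist','w4.png')"
```

```text
t 8.8667 units [0.06 0.03 2.95] twist -0.003 rows 3.0 1.0 F [-0.2  0.6 -0.6] w 0.0766
```

View pics/w4.png

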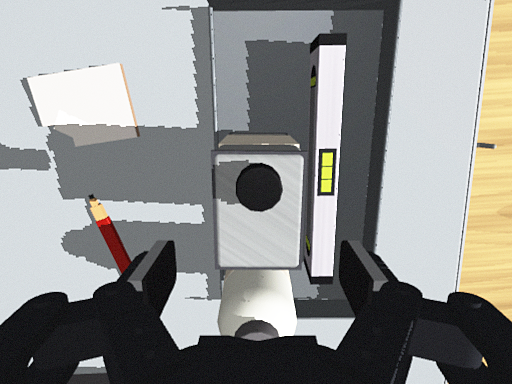

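step_arm --moves '[[0.9, [0.05, 0.03, 0.6], 0], [0.9, [0.05, 0.03, 1.3], 0], [0.9, [0.05, 0.03, 2.0], 0], [0.9, [0.05, 0.03, 2.5], 0], [0.9, [0.05, 0.03, 2.8], 0], [0.9, [0.05, 0.03, 2.95], 0], [0.9, [0.05, 0.03, 2.95], 0], [0.9, [0.05, 0.03, 2.95], 0]]'

```text
time: 9.58
eef_pos: [0.5644, -0.0026, 0.1681]
eef_rot: [179.9, -0.0, 86.3]
wrist_force: [0.5, -0.5, 0.2]
grip_width: 0.0766
```

step_arm --moves '[[0.8, [0, 0, 0], 0], [0.75, [0, 0, 0], 0], [0.7, [0, 0, 0], 0], [0.65, [0, 0, 0], 0], [0.3, [0, 0, 0], 0], [0, [0, 0, 0], 0], [0, [0, 0, 0], 0], [0, [0, 0, 0], 0]]'

```text
time: 10.25
eef_pos: [0.5643, -0.0032, 0.1685]
eef_rot: [179.9, -0.0, 86.3]
wrist_force: [-1.6, -0.7, 6.2]
grip_width: 0.0572
```

```bash
python3 g.py .564 -.004 .168 86.3; python3 -c "
from h import *
snap('scene','s5.png')"
```

```text
t 10.25 units [-0.03 -0.01  0.02] twist -0.001 rows 1.0 1.0 F [-1.6 -0.7  6.2] w 0.0572
```

View pics/s5.png

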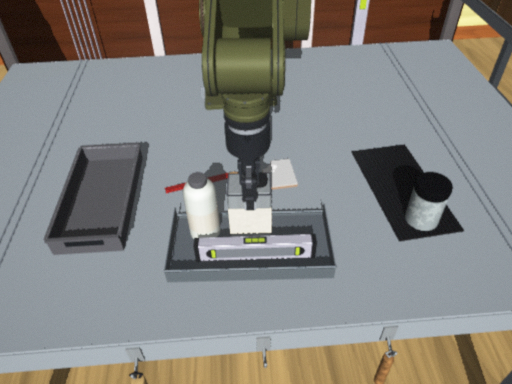

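step_arm --moves '[[0, [0, 0, -0.2], 0], [0, [0, 0, -0.6], 0], [0, [0, 0, -1.2], 0], [0, [0, 0, -2.0], 0], [0, [0, 0, -2.8], 0], [0, [0, 0, -3.2], 0], [0, [0, 0, -3.4], 0]]'

```text
time: 10.88
eef_pos: [0.5645, -0.0033, 0.2717]
eef_rot: [179.8, 0.0, 86.3]
wrist_force: [1.3, -0.0, -6.1]
grip_width: 0.0574
```

```bash
python3 g.py .469 .3435 .27 86.3
```

```text
t 10.8833 units [11.33 -3.93  0.04] twist -0.0 rows 9.0 1.0 F [ 1.3 -0.  -6.1] w 0.0574
```

step_arm --moves '[[0, [0.5, -0.17, 0], 0], [0, [1.5, -0.52, 0], 0], [0, [2.7, -0.94, 0], 0], [0, [3.9, -1.35, 0], 0], [0, [5.1, -1.77, 0], 0], [0, [6.3, -2.19, 0], 0], [0, [7.5, -2.6, 0], 0], [0, [8.7, -3.02, 0], 0], [0, [9.8, -3.4, 0], 0], [0, [10.7, -3.71, 0], 0], [0, [11.2, -3.88, 0], 0], [0, [11.33, -3.93, 0], 0]]'

```text
time: 11.88
eef_pos: [0.4665, 0.3458, 0.2673]
eef_rot: [-179.8, 0.0, 86.5]
wrist_force: [-0.2, -1.1, -5.2]
grip_width: 0.0571
```

step_arm --moves '[[0, [0, 0, 0.4], 0], [0, [0, 0, 1.0], 0], [0, [0, 0, 1.7], 0], [0, [0, 0, 2.3], 0], [0, [0, 0, 2.7], 0], [0, [0, 0, 2.9], 0], [0, [0, 0, 2.95], 0], [0, [0, 0, 2.95], 0]]'

```text
time: 12.55
eef_pos: [0.4685, 0.3432, 0.1805]
eef_rot: [-180.0, 0.0, 86.2]
wrist_force: [0.5, 0.9, -5.0]
grip_width: 0.0575
```

```bash
python3 g.py .469 .3435 .171 86.3; python3 -c "
from h import *
snap('scene','s6.png')"
```

```text
t 12.55 units [0.01 0.02 0.32] twist -0.001 rows 1.0 1.0 F [ 0.5  0.9 -5. ] w 0.0575
```

View pics/s6.png

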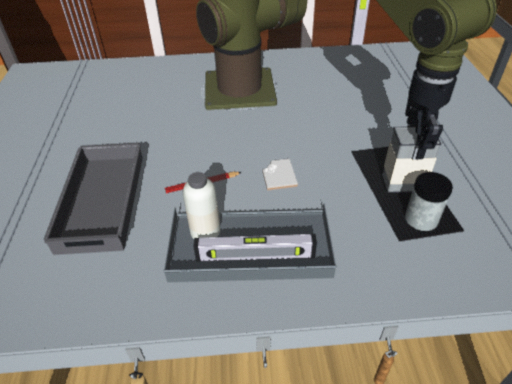

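Tin held upright over the mat, clear of the jar (jar at 427,205).

step_arm --moves '[[0, [0, 0, 0.08], 0], [0, [0, 0, 0.16], 0], [0, [0, 0, 0.22], 0], [0, [0, 0, 0.26], 0], [0, [0, 0, 0.26], 0]]'

```text
time: 13.02
eef_pos: [0.4681, 0.3436, 0.1727]
eef_rot: [-180.0, 0.0, 86.3]
wrist_force: [-1.3, -0.4, -5.4]
grip_width: 0.0574
```

step_arm --moves '[[0, [0, 0, 0.02], 0], [0, [0, 0, 0.04], 0], [0, [0, 0, 0.04], 0]]'

```text
time: 13.27
eef_pos: [0.4683, 0.3437, 0.1717]
eef_rot: [-180.0, 0.0, 86.3]
wrist_force: [-0.2, -0.8, -5.0]
grip_width: 0.0572
```

step_arm --moves '[[0, [0, 0, 0.02], 0], [0, [0, 0, 0.04], 0], [0, [0, 0, 0.04], 0]]'

```text
time: 13.52
eef_pos: [0.4684, 0.3438, 0.1716]
eef_rot: [-180.0, -0.0, 86.3]
wrist_force: [-3.5, -1.3, 1.7]
grip_width: 0.0576
```

step_arm --moves '[[0.72, [0, 0, 0], 0], [0.8, [0, 0, 0], 0], [0.85, [0, 0, 0], 0], [0.85, [0, 0, 0], 0], [0.85, [0, 0, 0], 0], [0.85, [0, 0, -0.5], 0], [0.85, [0, 0, -1.2], 0], [0.85, [0, 0, -2.0], 0], [0.85, [0, 0, -2.8], 0], [0.85, [0, 0, -3.0], 0]]'

```text
time: 14.35
eef_pos: [0.4699, 0.3446, 0.2655]
eef_rot: [179.6, -0.3, 86.3]
wrist_force: [1.4, 0.1, 1.0]
grip_width: 0.0725
```

```bash
python3 g.py .557 -.099 .26 86.3; python3 -c "
from h import *
snap('scene','s7.png')"
```

```text
t 14.35 units [-14.57   3.86   0.14] twist -0.0 rows 11.0 1.0 F [1.4 0.1 1. ] w 0.0725
```

View pics/s7.png

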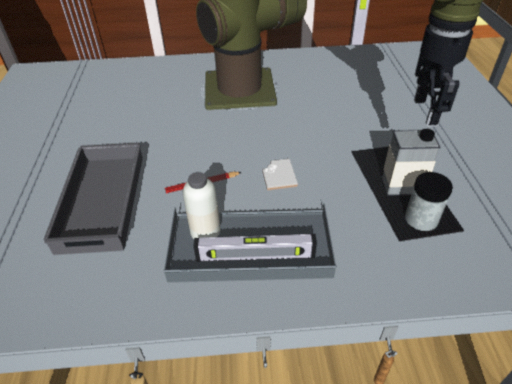

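step_arm --moves '[[0.9, [-14.57, 3.86, 0.14], 0], [0.9, [-14.57, 3.86, 0.14], 0], [0.9, [-14.57, 3.86, 0.14], 0], [0.9, [-14.57, 3.86, 0.14], 0], [0.9, [-14.57, 3.86, 0.14], 0], [0.9, [-14.57, 3.86, 0.14], 0], [0.9, [-14.57, 3.86, 0.14], 0], [0.9, [-14.57, 3.86, 0.14], 0], [0.9, [-14.57, 3.86, 0.14], 0], [0.9, [-14.57, 3.86, 0.14], 0], [0.9, [-14.57, 3.86, 0.14], 0], [0.9, [-14.57, 3.86, 0.14], 0]]'

```text
time: 15.4
eef_pos: [0.5555, -0.1053, 0.2545]
eef_rot: [-179.9, 0.1, 85.9]
wrist_force: [0.1, 0.2, 0.1]
grip_width: 0.0774
```

```bash
python3 g.py .557 -.099 .168 86.3; python3 -c "
from h import *
snap('wrist','w8.png')
c=camera('scene');r=masks_of('bottle','scene')+masks_of('jar','scene')
for k in r:
  print(k['at'],k['p'])
  if k['at'][0]<230: print(fit('bottle',[c],[k['pixels'].astype(float)],[.557,-.099],.002,True))
"
```

```text
t 15.4 units [0.22 0.04 2.88] twist -0.006 rows 3.0 1.0 F [0.1 0.2 0.1] w 0.0774
[199.3, 206.6] 0.7Traceback (most recent call last):
  File "<string>", line 7, in <module>
    if k['at'][0]<230: print(fit('bottle',[c],[k['pixels'].astype(float)],[.557,-.099],.002,True))
                             ~~~^^^^^^^^^^^^^^^^^^^^^^^^^^^^^^^^^^^^^^^^^^^^^^^^^^^^^^^^^^^^^^^^^
  File "h.py", line 38, in fit
    sim=np.vstack([x0]+[x0+d for d in np.diag([.01,.01,.08])])
                        ~~^~
ValueError: operands could not be broadcast together with shapes (2,) (3,)
```

View pics/w8.png

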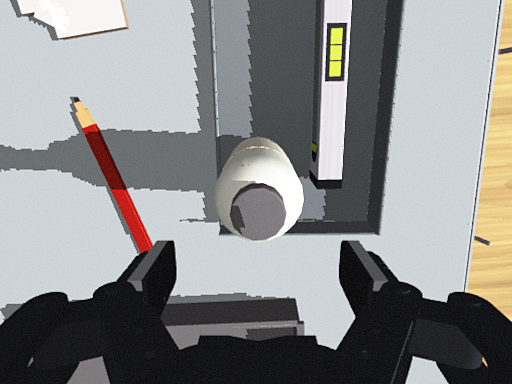

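```bash
python3 -c "
from h import *
c=camera('wrist');r=masks_of('bottle','wrist')
for k in r:
  print(k['at'],k['p'],fit('bottle',[c],[k['pixels'].astype(float)],[.557,-.099,0],.002,True))
c=camera('scene');r=masks_of('bottle','scene')
for k in r:
  print(k['at'],k['p'],fit('bottle',[c],[k['pixels'].astype(float)],[.557,-.099,0],.002,True))
"; python3 g.py .557 -.099 .168 86.3
```

```text
[258.3, 197.5] 0.83 (array([ 0.55483493, -0.09887632]), np.float64(0.022337080659663465))
[199.3, 205.1] 0.83 (array([ 0.55488821, -0.0992548 ]), np.float64(0.09872869950514525))
t 15.8 units [-0.01  0.06  2.94] twist 0.002 rows 3.0 1.0 F [-0.4 -0.5 -0.3] w 0.0771
```

step_arm --moves '[[0.9, [0, 0.03, 0.6], 0], [0.9, [0, 0.03, 1.3], 0], [0.9, [0, 0.03, 2.0], 0], [0.9, [0, 0.03, 2.5], 0], [0.9, [0, 0.03, 2.8], 0], [0.9, [0, 0.03, 2.94], 0], [0.9, [0, 0.03, 2.94], 0], [0.9, [0, 0.03, 2.94], 0]]'

```text
time: 16.47
eef_pos: [0.5568, -0.1, 0.169]
eef_rot: [179.9, 0.0, 86.3]
wrist_force: [-0.1, -0.8, -0.3]
grip_width: 0.0767
```

step_arm --moves '[[0.85, [0, 0, 0], 0], [0.8, [0, 0, 0], 0], [0.75, [0, 0, 0], 0], [0.7, [0, 0, 0], 0], [0.3, [0, 0, 0], 0], [0, [0, 0, 0], 0], [0, [0, 0, 0], 0], [0, [0, 0, 0], 0]]'

```text
time: 17.13
eef_pos: [0.5567, -0.1003, 0.1697]
eef_rot: [179.9, 0.0, 86.3]
wrist_force: [-1.8, 0.4, 5.0]
grip_width: 0.0599
```

```bash
python3 g.py .557 -.099 .168 86.3; python3 -c "
from h import *
snap('scene','s9.png')"
```

```text
t 17.1333 units [0.05 0.01 0.06] twist -0.001 rows 1.0 1.0 F [-1.8  0.4  5. ] w 0.0599
```

View pics/s9.png

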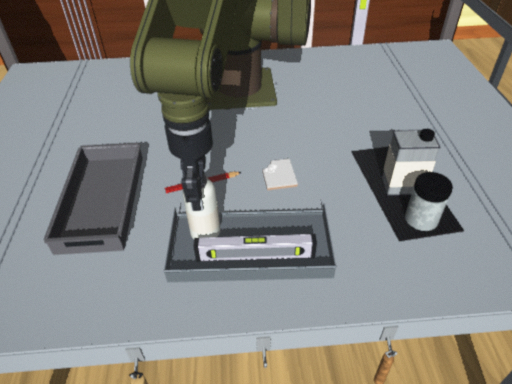

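step_arm --moves '[[0, [0, 0, -0.2], 0], [0, [0, 0, -0.6], 0], [0, [0, 0, -1.2], 0], [0, [0, 0, -2.0], 0], [0, [0, 0, -2.8], 0], [0, [0, 0, -3.5], 0], [0, [0, 0, -3.8], 0], [0, [0, 0, -3.8], 0]]'

```text
time: 17.85
eef_pos: [0.5573, -0.1003, 0.2854]
eef_rot: [179.7, 0.1, 86.3]
wrist_force: [1.0, -0.5, -3.8]
grip_width: 0.0597
```

```bash
python3 g.py .369 .334 .28 86.3
```

```text
t 17.85 units [14.04 -7.21  0.13] twist -0.0 rows 12.0 1.0 F [ 1.  -0.5 -3.8] w 0.0597
```

step_arm --moves '[[0, [0.5, -0.26, 0], 0], [0, [1.5, -0.77, 0], 0], [0, [2.6, -1.33, 0], 0], [0, [3.7, -1.9, 0], 0], [0, [4.8, -2.46, 0], 0], [0, [5.9, -3.03, 0], 0], [0, [7.0, -3.59, 0], 0], [0, [8.1, -4.16, 0], 0], [0, [9.2, -4.72, 0], 0], [0, [10.2, -5.24, 0], 0], [0, [11.2, -5.75, 0], 0], [0, [12.1, -6.21, 0], 0]]'

```text
time: 18.85
eef_pos: [0.3915, 0.2756, 0.2797]
eef_rot: [-179.8, 0.1, 86.3]
wrist_force: [0.7, -0.8, -4.7]
grip_width: 0.0598
```

step_arm --moves '[[0, [0.8, -0.42, 0], 0], [0, [1.4, -0.73, 0], 0], [0, [1.8, -0.93, 0], 0], [0, [1.94, -1.0, 0], 0], [0, [1.94, -1.0, 0], 0]]'

```text
time: 19.27
eef_pos: [0.3665, 0.3345, 0.2801]
eef_rot: [-179.8, 0.1, 86.4]
wrist_force: [-0.7, -1.5, -4.5]
grip_width: 0.0598
```

```bash
python3 g.py .369 .334 .1725 86.3
```

```text
t 19.2667 units [-0.    0.1   3.59] twist 0.002 rows 3.0 1.0 F [-0.7 -1.5 -4.5] w 0.0598
```

step_arm --moves '[[0, [0, 0, 0.4], 0], [0, [0, 0, 1.0], 0], [0, [0, 0, 1.7], 0], [0, [0, 0, 2.3], 0], [0, [0, 0, 2.8], 0], [0, [0, 0, 3.1], 0], [0, [0, 0, 3.3], 0], [0, [0, 0, 3.4], 0], [0, [0, 0, 3.45], 0], [0, [0, 0, 3.45], 0]]'

```text
time: 20.1
eef_pos: [0.3683, 0.3343, 0.1791]
eef_rot: [180.0, -0.0, 86.3]
wrist_force: [0.0, 0.4, -4.2]
grip_width: 0.0595
```

step_arm --moves '[[0, [0, 0, 0.04], 0], [0, [0, 0, 0.07], 0], [0, [0, 0, 0.07], 0]]'

```text
time: 20.35
eef_pos: [0.368, 0.3344, 0.1771]
eef_rot: [180.0, -0.0, 86.3]
wrist_force: [-0.4, 0.1, -5.6]
grip_width: 0.0598
```

step_arm --moves '[[0, [0, 0, 0.05], 0], [0, [0, 0, 0.1], 0], [0, [0, 0, 0.1], 0]]'

```text
time: 20.6
eef_pos: [0.3677, 0.3342, 0.1733]
eef_rot: [-180.0, 0.0, 86.3]
wrist_force: [-0.1, -0.2, -4.6]
grip_width: 0.0601
```

step_arm --moves '[[0, [0, 0, 0.03], 0], [0, [0, 0, 0.05], 0], [0, [0, 0, 0.05], 0]]'

```text
time: 20.85
eef_pos: [0.3679, 0.3345, 0.1728]
eef_rot: [-180.0, -0.0, 86.3]
wrist_force: [-1.7, 0.6, 1.2]
grip_width: 0.0593
```

step_arm --moves '[[0.75, [0, 0, 0], 0], [0.82, [0, 0, 0], 0], [0.88, [0, 0, 0], 0], [0.88, [0, 0, 0], 0], [0.88, [0, 0, 0], 0], [0.88, [0, 0, -0.5], 0], [0.88, [0, 0, -1.2], 0], [0.88, [0, 0, -2.0], 0], [0.88, [0, 0, -2.8], 0], [0.88, [0, 0, -3.4], 0]]'

```text
time: 21.68
eef_pos: [0.3683, 0.3345, 0.2764]
eef_rot: [179.9, -0.1, 86.3]
wrist_force: [0.5, -0.4, 0.8]
grip_width: 0.0751
```

```bash
python3 g.py .6264 0 .28 86.7
python3 - <<'E'
from h import *
C={'scene':snap('scene','s10.png'),'top':snap('top','t10.png')}
ms=[]
for n in C:
  r=masks_of('level',n)
  for k in r[:2]:
    print(n,k['p'],k['at'],k['pixels'].sum())
  k=r[0];f=fit('level',[C[n]],[k['pixels'].astype(float)],[.626,0,-.055],.002);print(np.round(f[0],4),f[1])
E
```

```text
t 21.6833 units [-10.57   9.31  -0.12] twist -0.007 rows 11.0 1.0 F [ 0.5 -0.4  0.8] w 0.0751
scene 0.57 [256.1, 248.7] 2953
[ 6.266e-01 -5.000e-04 -5.330e-02] 0.0404600173967318
top 0.76 [257.6, 148.1] 1611
top 0.66 [129.2, 229.3] 3700
[ 0.6264  0.     -0.0604] 0.06156448923455168
```

View pics/s10.png

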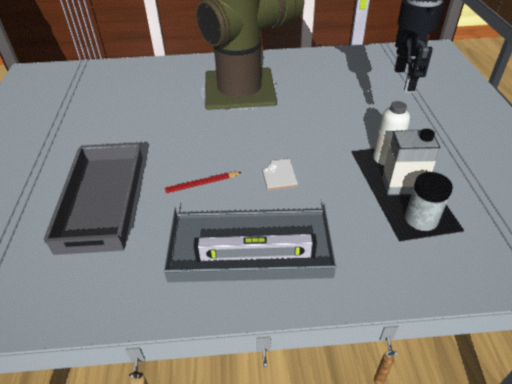

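View pics/t10.png

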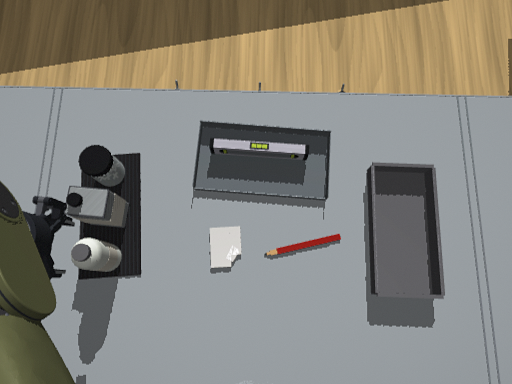

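step_arm --moves '[[0.5, [-10.57, 9.31, -0.1], -0.007], [0.5, [-10.57, 9.31, -0.1], -0.007], [0.5, [-10.57, 9.31, -0.1], -0.007], [0.5, [-10.57, 9.31, -0.1], -0.007], [0.5, [-10.57, 9.31, -0.1], -0.007], [0.5, [-10.57, 9.31, -0.1], -0.007], [0.5, [-10.57, 9.31, -0.1], -0.007], [0.5, [-10.57, 9.31, -0.1], -0.007], [0.5, [-10.57, 9.31, -0.1], -0.007], [0.5, [-10.57, 9.31, -0.1], -0.007], [0.5, [-10.57, 9.31, -0.1], -0.007], [0.5, [-10.57, 9.31, -0.1], -0.007]]'

```text
time: 22.88
eef_pos: [0.6263, -0.0026, 0.2742]
eef_rot: [-179.8, 0.0, 86.5]
wrist_force: [-1.0, -0.8, -0.6]
grip_width: 0.0425
```

```bash
python3 -c "
from h import *
c=snap('wrist','w11.png');r=masks_of('level','wrist')
for k in r[:2]:
  print(k['at'],k['p']);f=fit('level',[c],[k['pixels'].astype(float)],[.626,0,-.055],.002);print(np.round(f[0],4),f[1])"
python3 g.py .6265 0 .13 86.7
```

```text
[259.0, 156.1] 0.57
[ 6.25e-01 -4.00e-04 -5.54e-02] 0.035509157349490374
[40.5, 112.2] 0.44
[ 0.7515 -0.5071  0.7774] 1.0
t 22.9833 units [0.   0.06 4.83] twist -0.001 rows 4.0 1.0 F [-1.1 -0.2  0.1] w 0.0429
```

View pics/w11.png

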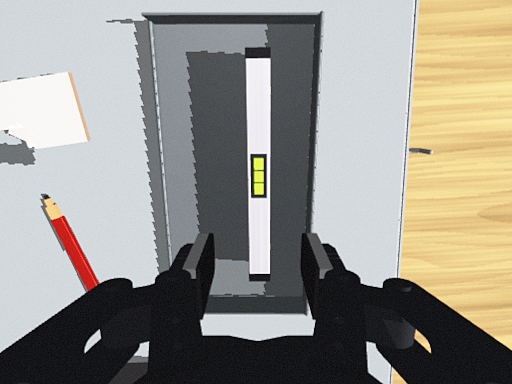

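step_arm --moves '[[0.5, [0, 0.04, 1.0], 0], [0.5, [0, 0.04, 2.2], 0], [0.5, [0, 0.04, 3.4], 0], [0.5, [0, 0.04, 4.4], 0], [0.5, [0, 0.04, 5.1], 0], [0.5, [0, 0.04, 5.6], 0], [0.5, [0, 0.04, 5.9], 0], [0.5, [0, 0.04, 6.05], 0], [0.5, [0, 0.04, 6.05], 0], [0.5, [0, 0.04, 6.05], 0]]'

```text
time: 23.82
eef_pos: [0.6275, 0.0002, 0.0966]
eef_rot: [179.9, -0.0, 86.7]
wrist_force: [-0.1, 0.6, -0.3]
grip_width: 0.0432
```

step_arm --moves '[[0.4, [0, 0, 0], 0], [0.3, [0, 0, 0], 0], [0.25, [0, 0, 0], 0], [0.1, [0, 0, 0], 0], [0, [0, 0, 0], 0], [0, [0, 0, 0], 0], [0, [0, 0, 0], 0]]'

```text
time: 24.4
eef_pos: [0.6279, -0.0004, 0.0971]
eef_rot: [179.9, -0.0, 86.7]
wrist_force: [-2.2, 0.3, 6.3]
grip_width: 0.021
```

```bash
python3 -c "
from h import *
c=snap('scene','s12.png')"
python3 g.py .6265 0 .2 86.7
```

```text
t 24.45 units [ 0.01 -0.04 -3.43] twist -0.001 rows 3.0 1.0 F [-1.8 -0.2  5.5] w 0.021
```

View pics/s12.png

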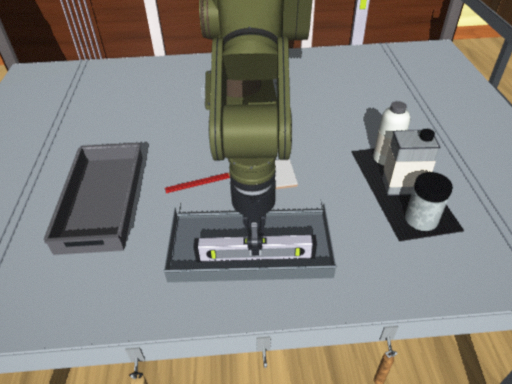

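step_arm --moves '[[0, [0, 0, -0.2], 0], [0, [0, 0, -0.6], 0], [0, [0, 0, -1.2], 0], [0, [0, 0, -2.0], 0], [0, [0, 0, -2.8], 0], [0, [0, 0, -3.3], 0], [0, [0, 0, -3.5], 0], [0, [0, 0, -3.5], 0]]'

```text
time: 25.12
eef_pos: [0.6281, -0.0005, 0.2031]
eef_rot: [179.8, 0.0, 86.7]
wrist_force: [0.9, 0.2, -2.5]
grip_width: 0.0206
```

```bash
python3 g.py .4425 -.3305 .2 -0.7
```

```text
t 25.1167 units [-11.34  -5.54   0.08] twist 1.525 rows 10.0 13.0 F [ 0.9  0.2 -2.5] w 0.0206
```

step_arm --moves '[[0, [-0.2, -0.1, 0], 0.03], [0, [-0.6, -0.3, 0], 0.09], [0, [-1.2, -0.59, 0], 0.17], [0, [-1.9, -0.93, 0], 0.26], [0, [-2.6, -1.27, 0], 0.36], [0, [-3.4, -1.66, 0], 0.46], [0, [-4.2, -2.05, 0], 0.56], [0, [-5.0, -2.44, 0], 0.67], [0, [-5.8, -2.83, 0], 0.77], [0, [-6.5, -3.18, 0], 0.87], [0, [-7.2, -3.52, 0], 0.97], [0, [-7.8, -3.81, 0], 1.06]]'

```text
time: 26.12
eef_pos: [0.4972, -0.2283, 0.1982]
eef_rot: [-179.8, 0.2, 25.5]
wrist_force: [0.1, -0.5, -2.5]
grip_width: 0.0208
```

```bash
python3 g.py .4425 -.3305 .2 -0.7
```

```text
t 26.1167 units [-3.12  2.29 -0.06] twist 0.458 rows 3.0 4.0 F [ 0.1 -0.5 -2.5] w 0.0208
```

step_arm --moves '[[0, [-0.7, 0.52, 0], 0.1], [0, [-1.4, 1.04, 0], 0.2], [0, [-2.1, 1.55, 0], 0.3], [0, [-2.7, 1.99, 0], 0.39], [0, [-3.0, 2.2, 0], 0.44], [0, [-3.1, 2.29, 0], 0.458], [0, [-3.1, 2.29, 0], 0.458], [0, [-3.1, 2.29, 0], 0.458]]'

```text
time: 26.78
eef_pos: [0.4454, -0.3292, 0.1993]
eef_rot: [-179.9, 0.1, -0.3]
wrist_force: [-0.2, 0.4, -2.5]
grip_width: 0.0207
```

```bash
python3 -c "
from h import *
c=snap('scene','s13.png');c=snap('top','t13.png')"
python3 g.py .4425 -.3305 .115 -0.7
```

```text
t 26.8833 units [-0.11  0.05  2.83] twist 0.008 rows 3.0 1.0 F [-0.2 -0.4 -1.8] w 0.0207
```

View pics/s13.png

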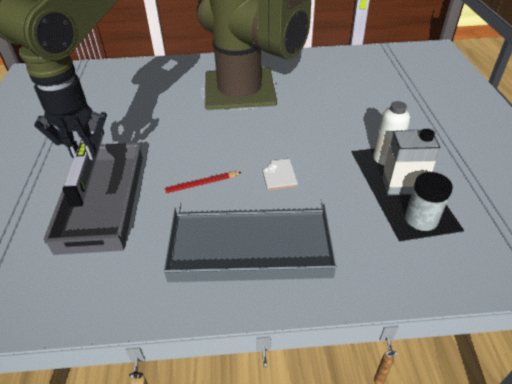

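View pics/t13.png

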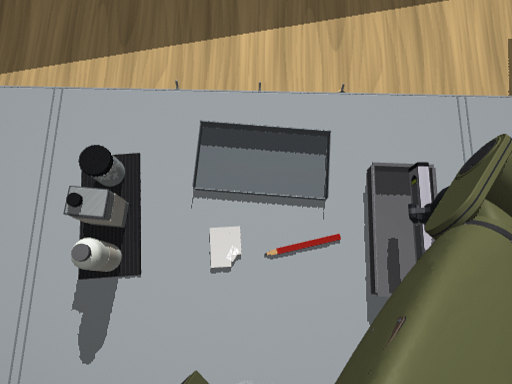

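step_arm --moves '[[0, [-0.05, 0.02, 0.4], 0.004], [0, [-0.1, 0.05, 1.0], 0.008], [0, [-0.1, 0.05, 1.7], 0.008], [0, [-0.1, 0.05, 2.3], 0.008], [0, [-0.1, 0.05, 2.7], 0.008], [0, [-0.1, 0.05, 3.0], 0.008], [0, [-0.1, 0.05, 3.1], 0.008], [0, [-0.1, 0.05, 3.15], 0.008], [0, [-0.1, 0.05, 3.15], 0.008]]'

```text
time: 27.63
eef_pos: [0.4433, -0.3315, 0.1065]
eef_rot: [180.0, -0.0, -0.7]
wrist_force: [0.2, -0.6, -1.5]
grip_width: 0.0209
```

step_arm --moves '[[0, [0, 0, 0.04], 0], [0, [0, 0, 0.08], 0], [0, [0, 0, 0.08], 0]]'

```text
time: 27.88
eef_pos: [0.4432, -0.3316, 0.1043]
eef_rot: [180.0, -0.0, -0.8]
wrist_force: [-1.3, 1.1, -1.9]
grip_width: 0.0209
```

```bash
python3 -c "
from h import *
c=snap('scene','s14.png')"
```

```text
(no output)
```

View pics/s14.png

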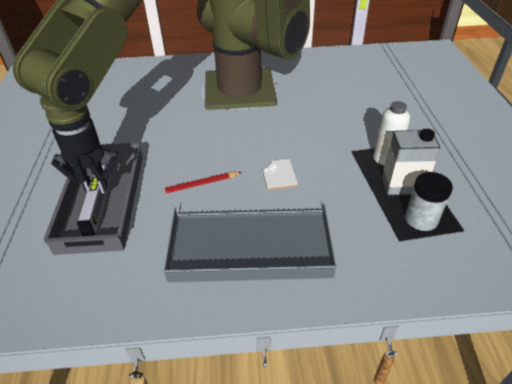

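step_arm --moves '[[0, [0, 0, 0.05], 0], [0, [0, 0, 0.1], 0], [0, [0, 0, 0.1], 0]]'

```text
time: 28.18
eef_pos: [0.4427, -0.3312, 0.1004]
eef_rot: [-180.0, 0.0, -0.8]
wrist_force: [0.1, -0.2, -2.3]
grip_width: 0.021
```

step_arm --moves '[[0, [0, 0, 0.03], 0], [0, [0, 0, 0.05], 0], [0, [0, 0, 0.05], 0]]'

```text
time: 28.43
eef_pos: [0.4429, -0.3313, 0.0992]
eef_rot: [-180.0, 0.0, -0.8]
wrist_force: [-0.0, -0.1, -3.0]
grip_width: 0.0207
```

step_arm --moves '[[0, [0, 0, 0.02], 0], [0, [0, 0, 0.04], 0], [0, [0, 0, 0.04], 0]]'

```text
time: 28.68
eef_pos: [0.443, -0.3314, 0.0992]
eef_rot: [-180.0, 0.0, -0.8]
wrist_force: [-3.9, 3.7, 6.7]
grip_width: 0.0208
```

step_arm --moves '[[0.27, [0, 0, 0], 0], [0.32, [0, 0, 0], 0], [0.4, [0, 0, 0], 0], [0.5, [0, 0, 0], 0], [0.5, [0, 0, 0], 0], [0.5, [0, 0, -0.4], 0], [0.5, [0, 0, -1.2], 0], [0.5, [0, 0, -2.2], 0], [0.5, [0, 0, -3.4], 0], [0.5, [0, 0, -4.6], 0], [0.5, [0, 0, -5.8], 0], [0.5, [0, 0, -6.0], 0]]'

```text
time: 29.68
eef_pos: [0.445, -0.3331, 0.2874]
eef_rot: [179.5, -0.6, -0.7]
wrist_force: [1.4, -0.5, 1.4]
grip_width: 0.0428
```

```bash
cat > meas.py <<'E'
import sys
from h import *
t=sys.argv[1]
C={'scene':snap('scene',f's{t}.png'),'top':snap('top',f't{t}.png')}
zs={'bottle':float(sys.argv[2]),'tin':float(sys.argv[2]),'jar':float(sys.argv[2]),'level':.004}
g0={a.split('=')[0]:eval(a.split('=')[1]) for a in sys.argv[3:]}
for o in g0:
  for n in C:
    for k in masks_of(o,n)[:3]:
      if k['p']<.3: continue
      f=fit(o,[C[n]],[k['pixels'].astype(float)],list(g0[o]),zs[o],o in('bottle','jar'))
      if f[1]<.4: print(o,n,round(float(k['p']),2),np.round(f[0],4),round(f[1],3))
E
python3 meas.py 15 .005 "bottle=(.368,.334,0)" "tin=(.468,.344,-.065)" "jar=(.568,.353,0)" "level=(.443,-.331,1.55)"; python3 g.py .368 .3345 .28 86.3
```

```text
bottle top 0.95 [0.3669 0.3378] 0.037
tin scene 0.93 [ 0.469   0.3422 -0.0068] 0.118
tin top 0.77 [ 0.4678  0.3424 -0.0974] 0.048
jar scene 0.71 [0.5685 0.3509] 0.027
jar top 0.58 [0.5659 0.3523] 0.033
level scene 0.89 [ 0.4413 -0.3323  1.5683] 0.148
level top 0.84 [ 0.4437 -0.3308  1.5638] 0.039
t 30.1833 units [ -2.78 -22.15  -0.08] twist -1.519 rows 17.0 13.0 F [ 0.6 -0.8 -0.2] w 0.043
```

View pics/s15.png

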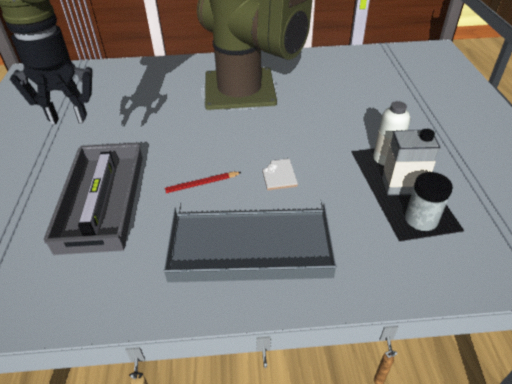

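View pics/t15.png

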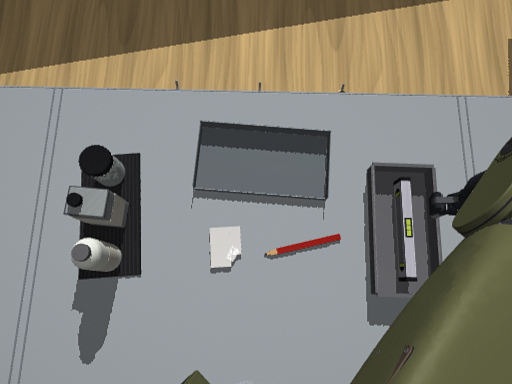

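step_arm --moves '[[0.88, [-2.8, -22.15, 0], -1.519], [0.88, [-2.8, -22.15, 0], -1.519], [0.88, [-2.8, -22.15, 0], -1.519], [0.88, [-2.8, -22.15, 0], -1.519], [0.88, [-2.8, -22.15, 0], -1.519], [0.88, [-2.8, -22.15, 0], -1.519], [0.88, [-2.8, -22.15, 0], -1.519], [0.88, [-2.8, -22.15, 0], -1.519], [0.88, [-2.8, -22.15, 0], -1.519], [0.88, [-2.8, -22.15, 0], -1.519], [0.88, [-2.8, -22.15, 0], -1.519], [0.88, [-2.8, -22.15, 0], -1.519]]'

```text
time: 31.18
eef_pos: [0.3858, 0.1675, 0.2778]
eef_rot: [180.0, -0.0, 85.5]
wrist_force: [1.7, 0.2, -0.2]
grip_width: 0.0755
```

```bash
python3 g.py .368 .3345 .27 86.3
```

```text
t 31.1833 units [ 5.51 -1.03  0.26] twist -0.013 rows 5.0 1.0 F [ 1.7  0.2 -0.2] w 0.0755
```

step_arm --moves '[[0.88, [1.3, -0.25, 0], -0.013], [0.88, [2.6, -0.5, 0], -0.013], [0.88, [3.8, -0.7, 0], -0.013], [0.88, [4.8, -0.9, 0], -0.013], [0.88, [5.4, -1.0, 0], -0.013], [0.88, [5.51, -1.03, 0], -0.013], [0.88, [5.51, -1.03, 0], -0.013], [0.88, [5.51, -1.03, 0], -0.013]]'

```text
time: 31.85
eef_pos: [0.3698, 0.3323, 0.2774]
eef_rot: [-180.0, 0.1, 85.9]
wrist_force: [0.4, -0.2, -1.1]
grip_width: 0.0752
```

```bash
python3 -c "
from h import *
snap('wrist','w16.png')"; python3 g.py .368 .3345 .1725 86.3
```

```text
t 31.9 units [ 0.08 -0.07  3.5 ] twist -0.007 rows 3.0 1.0 F [0.6 0.  0.2] w 0.0755
```

View pics/w16.png

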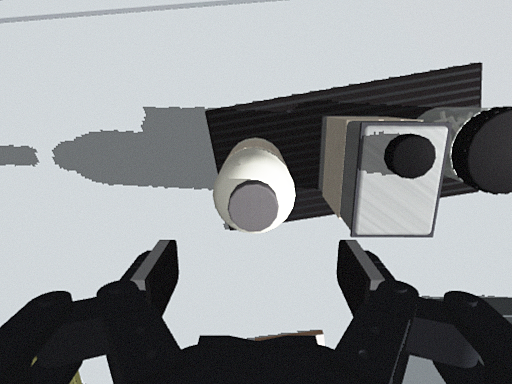

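step_arm --moves '[[0.88, [0.06, -0.06, 0.5], -0.006], [0.88, [0.06, -0.06, 1.2], -0.006], [0.88, [0.06, -0.06, 2.0], -0.006], [0.88, [0.06, -0.06, 2.7], -0.006], [0.88, [0.06, -0.06, 3.2], -0.006], [0.88, [0.06, -0.06, 3.45], -0.006], [0.88, [0.06, -0.06, 3.5], -0.006], [0.88, [0.06, -0.06, 3.5], -0.006], [0.88, [0.06, -0.06, 3.5], -0.006]]'

```text
time: 32.65
eef_pos: [0.3689, 0.3348, 0.1743]
eef_rot: [179.9, -0.1, 86.2]
wrist_force: [-0.6, 0.7, 0.1]
grip_width: 0.0749
```

step_arm --moves '[[0.8, [0, 0, 0], 0], [0.75, [0, 0, 0], 0], [0.7, [0, 0, 0], 0], [0.3, [0, 0, 0], 0], [0, [0, 0, 0], 0], [0, [0, 0, 0], 0], [0, [0, 0, 0], 0]]'

```text
time: 33.23
eef_pos: [0.3684, 0.3354, 0.1748]
eef_rot: [180.0, -0.1, 86.3]
wrist_force: [-3.3, -1.4, 6.0]
grip_width: 0.06
```

step_arm --moves '[[0, [0, 0, -0.2], 0], [0, [0, 0, -0.6], 0], [0, [0, 0, -1.2], 0], [0, [0, 0, -2.0], 0], [0, [0, 0, -2.8], 0], [0, [0, 0, -3.5], 0], [0, [0, 0, -3.8], 0], [0, [0, 0, -3.8], 0]]'

```text
time: 33.9
eef_pos: [0.369, 0.3354, 0.2901]
eef_rot: [179.8, -0.2, 86.3]
wrist_force: [0.6, 0.2, -4.3]
grip_width: 0.0593
```

```bash
python3 g.py .5565 -.1003 .28 86.3
```

```text
t 33.9 units [-14.09   7.18   0.32] twist -0.0 rows 12.0 1.0 F [ 0.6  0.2 -4.3] w 0.0593
```

step_arm --moves '[[0, [-0.5, 0.26, 0], 0], [0, [-1.5, 0.77, 0], 0], [0, [-2.6, 1.33, 0], 0], [0, [-3.7, 1.89, 0], 0], [0, [-4.8, 2.45, 0], 0], [0, [-5.9, 3.01, 0], 0], [0, [-7.0, 3.57, 0], 0], [0, [-8.1, 4.13, 0], 0], [0, [-9.2, 4.69, 0], 0], [0, [-10.2, 5.2, 0], 0], [0, [-11.2, 5.71, 0], 0], [0, [-12.1, 6.17, 0], 0]]'

```text
time: 34.9
eef_pos: [0.5288, -0.0415, 0.2845]
eef_rot: [-179.8, -0.0, 86.2]
wrist_force: [0.6, 0.4, -4.4]
grip_width: 0.0595
```

step_arm --moves '[[0, [-0.8, 0.41, 0], 0], [0, [-1.4, 0.71, 0], 0], [0, [-1.8, 0.92, 0], 0], [0, [-1.96, 1.01, 0], 0], [0, [-1.96, 1.01, 0], 0], [0, [-1.96, 1.01, 0], 0]]'

```text
time: 35.4
eef_pos: [0.5553, -0.0994, 0.2861]
eef_rot: [-179.9, -0.1, 86.3]
wrist_force: [0.4, -0.2, -5.4]
grip_width: 0.0595
```

```bash
python3 -c "
from h import *
snap('scene','s17.png')"; python3 g.py .5566 -.0993 .1715 86.3
```

```text
t 35.45 units [-0.01  0.05  3.83] twist 0.0 rows 3.0 1.0 F [ 0.2 -0.6 -4.2] w 0.0598
```

View pics/s17.png

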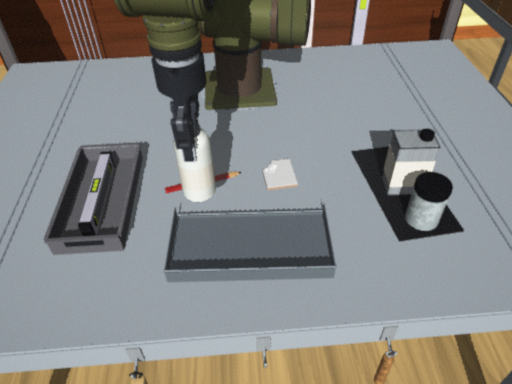

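step_arm --moves '[[0, [0, 0.03, 0.4], 0], [0, [0, 0.04, 1.0], 0], [0, [0, 0.04, 1.7], 0], [0, [0, 0.04, 2.4], 0], [0, [0, 0.04, 2.9], 0], [0, [0, 0.04, 3.3], 0], [0, [0, 0.04, 3.5], 0], [0, [0, 0.04, 3.6], 0], [0, [0, 0.04, 3.65], 0], [0, [0, 0.04, 3.65], 0]]'

```text
time: 36.28
eef_pos: [0.5573, -0.1002, 0.1781]
eef_rot: [179.9, 0.0, 86.3]
wrist_force: [-0.2, -0.3, -4.5]
grip_width: 0.06
```

step_arm --moves '[[0, [0, 0, 0.04], 0], [0, [0, 0, 0.08], 0], [0, [0, 0, 0.08], 0]]'

```text
time: 36.53
eef_pos: [0.5572, -0.1003, 0.1756]
eef_rot: [179.9, 0.0, 86.3]
wrist_force: [-0.0, -0.4, -4.0]
grip_width: 0.0596
```

step_arm --moves '[[0, [0, 0, 0.03], 0], [0, [0, 0, 0.05], 0], [0, [0, 0, 0.05], 0]]'

```text
time: 36.78
eef_pos: [0.5568, -0.1002, 0.1735]
eef_rot: [-180.0, -0.0, 86.3]
wrist_force: [-1.5, 0.9, -4.7]
grip_width: 0.0595
```

step_arm --moves '[[0, [0.03, 0, 0.02], 0], [0, [0.03, 0, 0.05], 0], [0, [0.03, 0, 0.05], 0]]'

```text
time: 37.03
eef_pos: [0.557, -0.0993, 0.172]
eef_rot: [180.0, -0.0, 86.3]
wrist_force: [0.3, 0.1, -4.6]
grip_width: 0.0599
```

step_arm --moves '[[0, [0, 0, 0.02], 0], [0, [0, 0, 0.03], 0], [0, [0, 0, 0.03], 0]]'

```text
time: 37.28
eef_pos: [0.5571, -0.0994, 0.1719]
eef_rot: [180.0, 0.0, 86.3]
wrist_force: [-2.0, 0.7, 2.4]
grip_width: 0.06
```

Contact. Release and retreat.

step_arm --moves '[[0.75, [0, 0, 0], 0], [0.82, [0, 0, 0], 0], [0.88, [0, 0, 0], 0], [0.88, [0, 0, 0], 0], [0.88, [0, 0, 0], 0], [0.88, [0, 0, -0.5], 0], [0.88, [0, 0, -1.2], 0], [0.88, [0, 0, -2.0], 0], [0.88, [0, 0, -2.8], 0], [0.88, [0, 0, -3.4], 0], [0.88, [0, 0, -3.4], 0]]'

```text
time: 38.2
eef_pos: [0.559, -0.0999, 0.2787]
eef_rot: [179.5, 0.1, 86.3]
wrist_force: [0.9, 0.0, 0.0]
grip_width: 0.075
```

```bash
python3 g.py .4684 .3437 .275 86.3
```

```text
t 38.2 units [14.56 -3.98  0.06] twist -0.0 rows 11.0 1.0 F [0.9 0.  0. ] w 0.075
```

step_arm --moves '[[0.85, [14.56, -3.98, 0], 0], [0.85, [14.56, -3.98, 0], 0], [0.85, [14.56, -3.98, 0], 0], [0.85, [14.56, -3.98, 0], 0], [0.85, [14.56, -3.98, 0], 0], [0.85, [14.56, -3.98, 0], 0], [0.85, [14.56, -3.98, 0], 0], [0.85, [14.56, -3.98, 0], 0], [0.85, [14.56, -3.98, 0], 0], [0.85, [14.56, -3.98, 0], 0], [0.85, [14.56, -3.98, 0], 0], [0.85, [14.56, -3.98, 0], 0]]'

```text
time: 39.2
eef_pos: [0.4641, 0.3492, 0.272]
eef_rot: [-179.9, -0.1, 86.6]
wrist_force: [-0.4, -0.7, 0.3]
grip_width: 0.0724
```

```bash
python3 -c "
from h import *
snap('wrist','w18.png')"; python3 meas.py 18 .002 "bottle=(.556,-.099,0)"; python3 g.py .4684 .3437 .171 86.3
```

```text
bottle scene 0.79 [ 0.5558 -0.0981] 0.075
bottle top 0.91 [ 0.5563 -0.0981] 0.035
t 39.45 units [0.02 0.07 3.38] twist -0.002 rows 3.0 1.0 F [-0.1 -0.7  0.1] w 0.0727
```

View pics/w18.png

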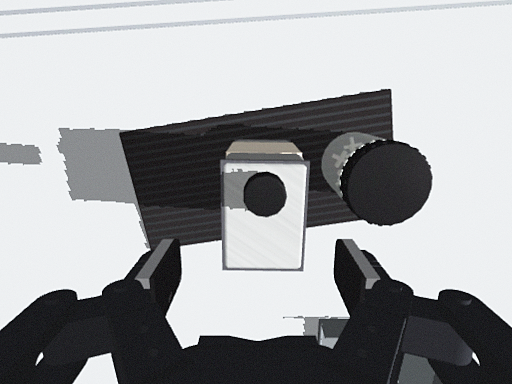

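View pics/s18.png

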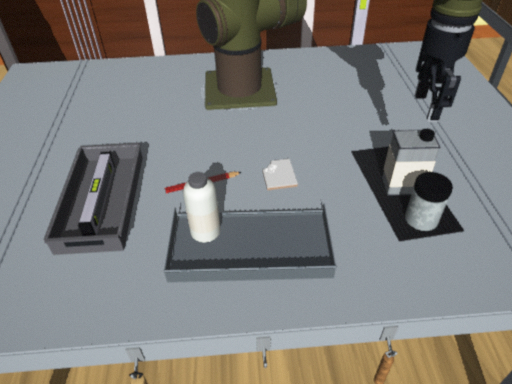

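step_arm --moves '[[0.85, [0.02, 0.06, 0.5], 0], [0.85, [0.02, 0.06, 1.2], 0], [0.85, [0.02, 0.06, 1.9], 0], [0.85, [0.02, 0.06, 2.6], 0], [0.85, [0.02, 0.06, 3.1], 0], [0.85, [0.02, 0.06, 3.3], 0], [0.85, [0.02, 0.06, 3.38], 0], [0.85, [0.02, 0.06, 3.38], 0], [0.85, [0.02, 0.06, 3.38], 0]]'

```text
time: 40.2
eef_pos: [0.4689, 0.3447, 0.173]
eef_rot: [179.9, -0.1, 86.2]
wrist_force: [0.6, 0.7, -0.1]
grip_width: 0.0725
```

step_arm --moves '[[0.78, [0, 0, 0], 0], [0.72, [0, 0, 0], 0], [0.67, [0, 0, 0], 0], [0.3, [0, 0, 0], 0], [0, [0, 0, 0], 0], [0, [0, 0, 0], 0], [0, [0, 0, 0], 0]]'

```text
time: 40.78
eef_pos: [0.4685, 0.3452, 0.1733]
eef_rot: [179.9, -0.1, 86.3]
wrist_force: [-2.1, -0.1, 6.0]
grip_width: 0.0573
```

step_arm --moves '[[0, [0, 0, -0.2], 0], [0, [0, 0, -0.6], 0], [0, [0, 0, -1.2], 0], [0, [0, 0, -2.0], 0], [0, [0, 0, -2.8], 0], [0, [0, 0, -3.3], 0], [0, [0, 0, -3.5], 0], [0, [0, 0, -3.5], 0]]'

```text
time: 41.45
eef_pos: [0.4684, 0.3451, 0.2786]
eef_rot: [179.9, -0.1, 86.3]
wrist_force: [-0.7, -0.3, -5.8]
grip_width: 0.0572
```

```bash
python3 g.py .5644 -.003 .28 86.3
```

```text
t 41.45 units [-11.37   3.95  -0.06] twist -0.0 rows 9.0 1.0 F [-0.7 -0.3 -5.8] w 0.0572
```

step_arm --moves '[[0, [-0.5, 0.17, 0], 0], [0, [-1.5, 0.52, 0], 0], [0, [-2.7, 0.94, 0], 0], [0, [-3.9, 1.36, 0], 0], [0, [-5.1, 1.77, 0], 0], [0, [-6.3, 2.19, 0], 0], [0, [-7.5, 2.61, 0], 0], [0, [-8.7, 3.02, 0], 0], [0, [-9.8, 3.41, 0], 0], [0, [-10.7, 3.72, 0], 0], [0, [-11.2, 3.9, 0], 0], [0, [-11.32, 3.95, 0], 0]]'

```text
time: 42.45
eef_pos: [0.5637, -0.0046, 0.2742]
eef_rot: [-179.8, 0.1, 86.1]
wrist_force: [-1.1, 0.0, -5.6]
grip_width: 0.0572
```

step_arm --moves '[[0, [0, 0, 0], 0], [0, [0, 0, 0.4], 0], [0, [0, 0, 1.0], 0], [0, [0, 0, 1.7], 0], [0, [0, 0, 2.3], 0], [0, [0, 0, 2.8], 0], [0, [0, 0, 3.1], 0], [0, [0, 0, 3.25], 0], [0, [0, 0, 3.3], 0], [0, [0, 0, 3.3], 0]]'

```text
time: 43.28
eef_pos: [0.5643, -0.0013, 0.1778]
eef_rot: [180.0, -0.0, 86.3]
wrist_force: [0.3, 0.1, -5.5]
grip_width: 0.0571
```

```bash
python3 -c "
from h import *
snap('scene','s19.png')"; python3 g.py .5644 -.0015 .170 86.3
```

```text
t 43.3333 units [-0.   -0.01  0.28] twist 0.0 rows 1.0 1.0 F [ 0.6  0.6 -5.1] w 0.0573
```

View pics/s19.png

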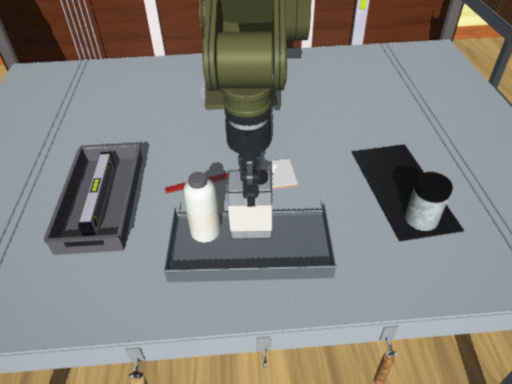

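step_arm --moves '[[0, [0, 0, 0.08], 0], [0, [0, 0, 0.15], 0], [0, [0, 0, 0.21], 0], [0, [0, 0, 0.21], 0]]'

```text
time: 43.67
eef_pos: [0.5641, -0.0018, 0.1713]
eef_rot: [-180.0, -0.0, 86.3]
wrist_force: [-0.1, -0.3, -6.2]
grip_width: 0.0574
```

step_arm --moves '[[0, [0, 0, 0.02], 0], [0, [0, 0, 0.04], 0], [0, [0, 0, 0.04], 0]]'

```text
time: 43.92
eef_pos: [0.5643, -0.0019, 0.1704]
eef_rot: [180.0, 0.0, 86.3]
wrist_force: [0.1, -0.4, -6.2]
grip_width: 0.0574
```

step_arm --moves '[[0, [0, 0, 0.02], 0], [0, [0, 0, 0.03], 0], [0, [0, 0, 0.03], 0]]'

```text
time: 44.17
eef_pos: [0.5644, -0.0019, 0.1703]
eef_rot: [180.0, 0.0, 86.3]
wrist_force: [-3.6, -0.5, 1.4]
grip_width: 0.0568
```

step_arm --moves '[[0.72, [0, 0, 0], 0], [0.8, [0, 0, 0], 0], [0.88, [0, 0, 0], 0], [0.88, [0, 0, 0], 0], [0.88, [0, 0, 0], 0], [0.88, [0, 0, -0.5], 0], [0.88, [0, 0, -1.2], 0], [0.88, [0, 0, -2.0], 0], [0.88, [0, 0, -2.8], 0], [0.88, [0, 0, -3.2], 0], [0.88, [0, 0, -3.2], 0]]'

```text
time: 45.08
eef_pos: [0.5659, -0.0019, 0.2694]
eef_rot: [179.6, 0.0, 86.3]
wrist_force: [0.5, -0.4, 0.2]
grip_width: 0.0749
```

```bash
python3 g.py .5675 .3532 .25 86.3
```

```text
t 45.0833 units [11.82 -0.72  0.64] twist -0.0 rows 9.0 1.0 F [ 0.5 -0.4  0.2] w 0.0749
```

step_arm --moves '[[1, [11.82, -0.72, 0], 0], [1, [11.82, -0.72, 0], 0], [1, [11.82, -0.72, 0], 0], [1, [11.82, -0.72, 0], 0], [1, [11.82, -0.72, 0], 0], [1, [11.82, -0.72, 0], 0], [1, [11.82, -0.72, 0], 0], [1, [11.82, -0.72, 0], 0], [1, [11.82, -0.72, 0], 0], [1, [11.82, -0.72, 0.6], 0], [1, [11.82, -0.72, 0.6], 0], [1, [11.82, -0.72, 0.6], 0]]'

```text
time: 46.08
eef_pos: [0.5644, 0.353, 0.2439]
eef_rot: [-179.7, 0.2, 86.3]
wrist_force: [-0.1, 0.8, 0.3]
grip_width: 0.0853
```

```bash
python3 meas.py 20 .002 "bottle=(.556,-.099,0)" "tin=(.564,-.003,-.065)";python3 -c "
from h import *
snap('wrist','w20.png')"; python3 g.py .5675 .3532 .137 86.3
```

```text
bottle scene 0.9 [ 0.5563 -0.0986] 0.044
bottle top 0.97 [ 0.5553 -0.0978] 0.034
tin scene 0.64 [ 0.5649 -0.0049 -0.0767] 0.039
tin top 0.74 [ 0.5649 -0.0044 -0.0689] 0.057
t 46.4333 units [0.01 0.04 3.71] twist -0.001 rows 3.0 1.0 F [0.5 0.3 0.5] w 0.0859
```

View pics/t20.png

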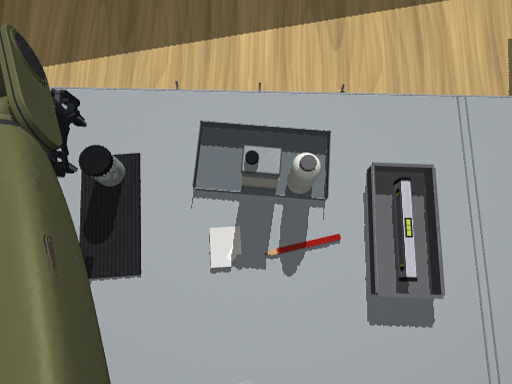

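View pics/w20.png

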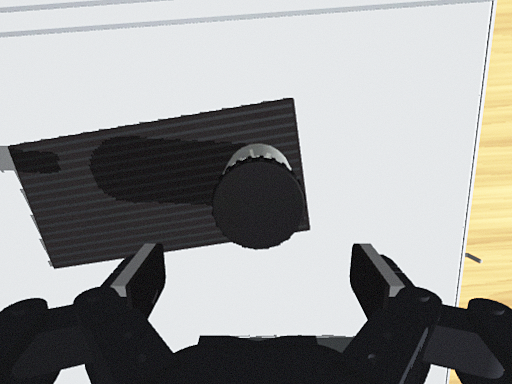

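Bottle and tin are back within ~1 mm, tin square; jar centred between the jaws (258,200).

step_arm --moves '[[1, [0, 0.02, 0.5], 0], [1, [0, 0.02, 1.3], 0], [1, [0, 0.02, 2.1], 0], [1, [0, 0.02, 2.8], 0], [1, [0, 0.02, 3.3], 0], [1, [0, 0.02, 3.6], 0], [1, [0, 0.02, 3.7], 0], [1, [0, 0.02, 3.7], 0], [1, [0, 0.02, 3.7], 0]]'

```text
time: 47.18
eef_pos: [0.567, 0.3538, 0.1375]
eef_rot: [179.9, -0.1, 86.3]
wrist_force: [0.2, -0.1, 0.6]
grip_width: 0.0851
```

step_arm --moves '[[0.88, [0, 0, 0], 0], [0.82, [0, 0, 0], 0], [0.77, [0, 0, 0], 0], [0.4, [0, 0, 0], 0], [0, [0, 0, 0], 0], [0, [0, 0, 0], 0], [0, [0, 0, 0], 0]]'

```text
time: 47.77
eef_pos: [0.5671, 0.354, 0.1383]
eef_rot: [179.9, -0.1, 86.3]
wrist_force: [-1.5, -0.3, 5.1]
grip_width: 0.0661
```

step_arm --moves '[[0, [0, 0, -0.2], 0], [0, [0, 0, -0.6], 0], [0, [0, 0, -1.2], 0], [0, [0, 0, -2.0], 0], [0, [0, 0, -2.8], 0], [0, [0, 0, -3.3], 0], [0, [0, 0, -3.5], 0], [0, [0, 0, -3.5], 0]]'

```text
time: 48.43
eef_pos: [0.5669, 0.3537, 0.2437]
eef_rot: [179.8, -0.1, 86.3]
wrist_force: [0.5, -0.2, -2.0]
grip_width: 0.0661
```

```bash
python3 g.py .5708 .091 .24 86.3
```

```text
t 48.4333 units [-8.73  0.7   0.11] twist -0.0 rows 7.0 1.0 F [ 0.5 -0.2 -2. ] w 0.0661
```

step_arm --moves '[[0, [-0.4, 0.03, 0], 0], [0, [-1.2, 0.1, 0], 0], [0, [-2.2, 0.18, 0], 0], [0, [-3.2, 0.26, 0], 0], [0, [-4.2, 0.34, 0], 0], [0, [-5.2, 0.42, 0], 0], [0, [-6.2, 0.5, 0], 0], [0, [-7.1, 0.57, 0], 0], [0, [-7.9, 0.63, 0], 0], [0, [-8.4, 0.67, 0], 0], [0, [-8.7, 0.7, 0], 0], [0, [-8.71, 0.7, 0], 0]]'

```text
time: 49.43
eef_pos: [0.5694, 0.0893, 0.2394]
eef_rot: [-179.8, 0.1, 86.1]
wrist_force: [-0.2, 0.3, -2.6]
grip_width: 0.0655
```

step_arm --moves '[[0, [0, 0, 0], 0], [0, [0, 0, 0.4], 0], [0, [0, 0, 1.0], 0], [0, [0, 0, 1.7], 0], [0, [0, 0, 2.3], 0], [0, [0, 0, 2.8], 0], [0, [0, 0, 3.1], 0], [0, [0, 0, 3.25], 0], [0, [0, 0, 3.3], 0], [0, [0, 0, 3.3], 0]]'

```text
time: 50.27
eef_pos: [0.5704, 0.0917, 0.1424]
eef_rot: [180.0, -0.0, 86.3]
wrist_force: [0.3, 0.4, -2.0]
grip_width: 0.0659
```

```bash
python3 g.py .5708 .0917 .135 86.3
```

```text
t 50.2667 units [-0.    0.01  0.25] twist 0.0 rows 1.0 1.0 F [ 0.3  0.4 -2. ] w 0.0659
```

step_arm --moves '[[0, [0, 0.01, 0.08], 0], [0, [0, 0.01, 0.14], 0], [0, [0, 0.01, 0.19], 0], [0, [0, 0.01, 0.19], 0]]'

```text
time: 50.6
eef_pos: [0.5706, 0.0913, 0.1368]
eef_rot: [180.0, -0.0, 86.3]
wrist_force: [-0.1, 0.2, -1.9]
grip_width: 0.0657
```

step_arm --moves '[[0, [0, 0, 0.02], 0], [0, [0, 0, 0.04], 0], [0, [0, 0, 0.04], 0]]'

```text
time: 50.85
eef_pos: [0.5706, 0.0913, 0.1355]
eef_rot: [180.0, -0.0, 86.3]
wrist_force: [-0.1, 1.0, -1.9]
grip_width: 0.066
```

step_arm --moves '[[0, [0, 0, 0.02], 0], [0, [0, 0, 0.03], 0], [0, [0, 0, 0.03], 0]]'

```text
time: 51.1
eef_pos: [0.5707, 0.0913, 0.1354]
eef_rot: [-180.0, 0.0, 86.3]
wrist_force: [-3.9, -1.0, 5.1]
grip_width: 0.0657
```

step_arm --moves '[[0.8, [0, 0, 0], 0], [0.87, [0, 0, 0], 0], [0.95, [0, 0, 0], 0], [0.95, [0, 0, 0], 0], [0.95, [0, 0, 0], 0], [0.95, [0, 0, -0.5], 0], [0.95, [0, 0, -1.3], 0], [0.95, [0, 0, -2.4], 0], [0.95, [0, 0, -3.5], 0], [0.95, [0, 0, -4.7], 0], [0.95, [0, 0, -5.9], 0], [0.95, [0, 0, -6.5], 0]]'

```text
time: 52.1
eef_pos: [0.5718, 0.0914, 0.3354]
eef_rot: [179.6, -0.1, 86.3]
wrist_force: [0.9, 0.5, 0.6]
grip_width: 0.0812
```

```bash
python3 g.py .45 .4 .33 86.3
```

```text
t 52.1 units [10.   -4.72  0.15] twist -0.0 rows 8.0 1.0 F [0.9 0.5 0.6] w 0.0812
```

step_arm --moves '[[0.95, [10, -4.7, 0], 0], [0.95, [10, -4.7, 0], 0], [0.95, [10, -4.7, 0], 0], [0.95, [10, -4.7, 0], 0], [0.95, [10, -4.7, 0], 0], [0.95, [10, -4.7, 0], 0], [0.95, [10, -4.7, 0], 0], [0.95, [10, -4.7, 0], 0], [0.95, [10, -4.7, 0], 0], [0.95, [10, -4.7, 0], 0], [0.95, [10, -4.7, 0], 0]]'

```text
time: 53.02
eef_pos: [0.4493, 0.3998, 0.3293]
eef_rot: [180.0, 0.0, 86.3]
wrist_force: [-0.2, 0.0, -0.2]
grip_width: 0.0811
```

```bash
python3 meas.py 21 .002 "bottle=(.556,-.099,0)" "tin=(.564,-.003,-.065)" "jar=(.57,.089,0)" "level=(.443,-.331,1.56)"
```

```text
bottle scene 0.62 [ 0.5563 -0.0986] 0.051
bottle top 0.72 [ 0.5566 -0.098 ] 0.032
tin scene 0.66 [ 0.5639 -0.0045 -0.0869] 0.02
tin top 0.89 [ 0.5648 -0.004  -0.0621] 0.03
jar scene 0.66 [0.572  0.0888] 0.04
jar top 0.94 [0.5704 0.0894] 0.034
level scene 0.81 [ 0.4393 -0.3317  1.5674] 0.094
level top 0.64 [ 0.4433 -0.3311  1.5663] 0.055
```

View pics/t21.png

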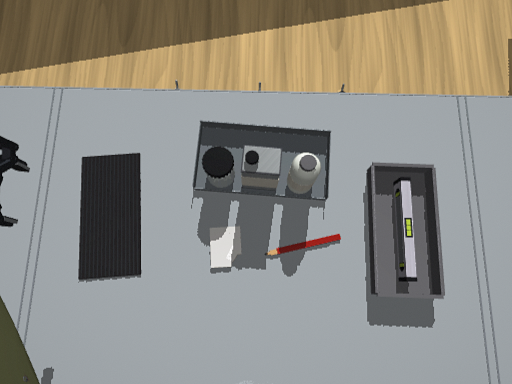

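View pics/s21.png

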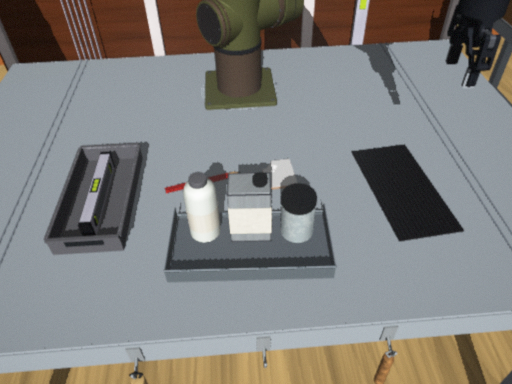

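All items sit as at the start, with the level in the tool tray and the bystanders untouched; the arm is clear.

```bash
python3 -c "
from cell import *
print(sign_off())"
```

```text
the job is handed in; nothing more can be done
None
```

I finished the job and handed it in at about 53 s of the 147 s limit. I stood the jar, tin and bottle on the mat and set the level lengthways in the tool tray. Then I put the bottle, tin and jar back upright. Each was lowered in small steps until the wrist force showed contact, then released.

Last checks:
- **Bottle, tin and jar:** measured within about 1 mm of where they stood at the start. The tin's yaw reads -3.6° from the top camera and -5.0° from the scene camera. The shelf tray reads about -3.7°, so the tin is square within the measuring error; the same two cameras also disagreed by about 1.5° at the start.
- **Level:** stands on its long edge, as it did on the shelf, aligned with the tool tray to within about 1°. The move interface cannot tilt the gripper, so it could not be laid on its flat side. The two cameras disagree by about 4 mm on its lengthwise position, which is well inside the tray.
- **Tile offcut and pencil:** look unmoved in the pictures; I did not measure them again.
- **Forces:** the readings at the end of each move stayed under about 10 N.

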